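# Close the enclosures with the stacked lids

## Task

The four stacked lids belong to the four open enclosures on the bench. Take the stack apart and close each enclosure with the lid of its own shape and size, squarely in place and seated flush on the rim all round, and leave the enclosures standing where they are.

Things in the scene. Friction and masses are not known exactly. Their poses are not given: they have to be found in the camera images.
- lid_long: The long lid, grey cast metal, 145 mm (its y) x 60 mm (its x), flat top, upright sides. 18 mm thick: a tongue (ridges, 127 x 42 mm outside), 4 mm deep, under the full-size plate, 14 mm. Origin: centre of the tongue's underside, z up, so the plate spans z 4 to 18 mm. Starts right side up at the bottom of the stack, on the bench, a little askew. Loose, under 0.2 kg.
- lid_medium: The medium lid, grey cast metal, 100 mm (its y) x 60 mm (its x), flat top, upright sides. 18 mm thick: a tongue (ridges, 82 x 42 mm outside), 4 mm deep, under the full-size plate, 14 mm. Origin: centre of the tongue's underside, z up, so the plate spans z 4 to 18 mm. Starts right side up in the stack, on the long lid, a little askew. Loose, under 0.2 kg.
- lid_square: The square lid, grey cast metal, 60 mm (its y) x 60 mm (its x), flat top, upright sides. 18 mm thick: a tongue (ridges, 42 x 42 mm outside), 4 mm deep, under the full-size plate, 14 mm. Origin: centre of the tongue's underside, z up, so the plate spans z 4 to 18 mm. Starts right side up in the stack, on the medium lid, a little askew. Loose, under 0.2 kg.
- lid_round: The round lid, grey cast metal, round, 54 mm diameter, flat top, upright sides. 18 mm thick: a round tongue, 36 mm diameter, 4 mm deep, under the full-size plate, 14 mm. Origin: centre of the tongue's underside, z up, so the plate spans z 4 to 18 mm. Starts right side up at the top of the stack, on the square lid, a little askew. Loose, under 0.2 kg.
- box_long: The long enclosure, open grey cast box, 145 (its y) x 60 mm (its x), 40 mm tall, walls 5 mm, corner screw bosses; parts inside well below the rim. On both y ends a cable gland, 14 mm out, up to z 26 mm. Origin: centre of the underside, z up. Loose, under 0.5 kg. Lid on: tongue in the mouth, 4 mm free all round, plate on the rim, lid origin 36 mm above this one; fits either way round.
- box_medium: The medium enclosure, open grey cast box, 100 (its y) x 60 mm (its x), 40 mm tall, walls 5 mm, corner screw bosses; parts inside well below the rim. On both y ends a cable gland, 14 mm out, up to z 26 mm. Origin: centre of the underside, z up. Loose, under 0.5 kg. Lid on: tongue in the mouth, 4 mm free all round, plate on the rim, lid origin 36 mm above this one; fits either way round.
- box_square: The square enclosure, open grey cast box, 60 (its y) x 60 mm (its x), 36 mm tall, walls 5 mm, corner screw bosses; parts inside well below the rim. On both y ends a cable gland, 14 mm out, up to z 26 mm. Origin: centre of the underside, z up. Loose, under 0.5 kg. Lid on: tongue in the mouth, 4 mm free all round, plate on the rim, lid origin 32 mm above this one; fits in any quarter turn.
- box_round: The round enclosure, open grey cast box, round, 54 mm diameter, 36 mm tall, walls 5 mm; parts inside well below the rim. On both x sides a cable gland, 14 mm out, up to z 26 mm. Origin: centre of the underside, z up. Loose, under 0.5 kg. Lid on: tongue in the mouth, 4 mm free all round, plate on the rim, lid origin 32 mm above this one; fits at any angle.

How it is judged:
By the outcome, as a careful person would: the job done as asked, in the order asked, and still so for the second after the job is handed in, with the robot touching nothing.
It also fails if it takes over 104 s, if anything falls off the work surface, if the arm or the gripper's body presses on something with over 40 N, if the wrist force passes 120 N, or if a joint passes its speed limit or range.

## Robot

A 7-joint arm with a two-finger parallel gripper is mounted at the origin on the work surface. World frame = base frame: x ahead of the robot, y to its left, z up, the work surface at z = 0. Lengths are in m, angles in rad, forces in N, time in s.
With the tool pointing down it reaches from about 0.4 to 0.85 m from the base axis. Payload 10.4 kg.
Tool frame: the origin (TCP) lies at the very end of the fingers, on their centre line; the grasp point (between the pads) lies 19 mm behind it (manip.tcp_to_grasp is the distance from the TCP to the grasp point, in m); x points along the fingers, y is the direction in which the jaws open and shut, and the axes are right-handed (so a half turn about x gives the same grasp; the last joint's range is limited). The gripper opens to 85 mm and grips with 20 to 120 N. Pads are 22 mm wide; open, the fingers measure 114 mm over their backs; the gripper's body (76 mm by 85 mm) begins 54 mm behind the grasp point. The pads swing forward as they close: fully open they stand 13 mm farther back than shut.
Start: joints at [-1.251, 0.332, -0.065, 1.46, 0.022, 1.35, -0.088], TCP at [0.21, 0.589, 0.231] pointing down, gripper open.
Joint ranges: [-2.6, 2.6], [-0.5, 2.12], [-1.47, 1.34], [0.16, 2.42], [-1.27, 4.41], [0.06, 2.06], [-2.6, 2.6]. Speed limits (rad/s): [2.22, 2.22, 2.79, 2.79, 3.14, 3.14, 3.14].

## Interface

Orientations are given as a unit quaternion [x, y, z, w].
In Python, from workcell import manip, cams, hand_in gives the robot as it stands.
- The arm moves only by the shell command python3 -m handwheel 'ROWS' [FORCE]. ROWS is text: rows parted by semicolons, each of 7 numbers parted by spaces: the shift along the tool's x, y, z in mm, then the turn, a rotation vector about the tool's x, y, z in rad, then the finger opening in mm, from 0 to 85.4. A call has 1 to 8 rows; each row shifts and turns the commanded pose from where the row before left it, along the tool's axes as they then stand; what a row does not reach is not made up. A row lasts 1/10 s, in which the tool goes at most 50 mm and 8.59 degrees, less where a joint would pass 70% of its speed; a pose out of reach is approached as far as the arm can. A call with a gripper value outside its range is refused whole. The fingers move at their own pace and stop on an object; FORCE is the grip in N (left out, the last holds). Time passes only in rows, so rows that do not move let the fingers close. It gives the time, the measured TCP pose, the force and the opening at its end, in the units of the state.
- manip.get_obs(): the state, without advancing time (a new reading comes with each control period).
- cams.camera(name): name is "scene" or "top" or "wrist"; returns a dict with "color" (420x560x3 uint8, blue, green, red), "depth" (420x560 float32, m along the optical axis (not along the pixel's ray), 0 where there is no reading), "camera_matrix" (3x3 intrinsics, pixels), "origin" and "attitude" of the camera in the world; the wrist camera has in their place "T_tool_cam" (4x4, takes a point from camera to tool coordinates, whose origin is the TCP and whose axes are the tool frame's). Camera axes: x right, y down, z forward; pixel columns grow to the right and rows downward; lengths in m; the calibration is good to about 2 mm. A picture is of the moment at which its call begins: read the wrist's pose just before it.
- hand_in(): hands the job in, once; it reports no verdict.
Trained networks look in the newest picture that a camera, given by its name, has taken for a name from the list of things; names that differ only in an ending like _2 or _b are one class to them, and where a whole thing is asked for, a point or a joint stands for the part that bears it (a point fixed in the world has none). Each returns a list of dicts, best first, with "conf" (0 to 1); they miss things now and then, are a little off and sometimes report something else, mostly with a low value. They report only what shows in the picture. A call takes as long as a camera call.
- cams.recognise(camera, thing): "box" ([left, top, width, height] in pixels, round what is visible of it).
- cams.outline_of(camera, thing): "region" (420x560 bool, what is visible of it) and "box" ([left, top, width, height] in pixels, round what is visible of it).
The state is a dict: "clock": time; "joint_pos": joint angles; "joint_velocities": joint speeds; "tau": joint torques, N m; "position": TCP position; "ee_rot": TCP orientation; "ft_force": force on the tool from outside, world axes, zero at the start; "torque": the same for the moment, N m; "grip_width": opening from 0.0 (shut) to 1.0 (fully open).
Only numpy, scipy, OpenCV 4.12 (cv2) and the standard library are available. Lean on these libraries where they do the work, as an engineer would, in place of code of your own. Each camera call takes 0.05 s, during which the arm holds its last target.

## Working session

There is one attempt and no reset: what is moved stays moved. The work goes in short steps, Python scripts to look and compute and a shell command to move; the robot and the scene stay as the last step left them, time stands still between calls to the robot, and variables do not carry over. Pictures are saved under pics/ and viewed, and the job is handed in when it is done.

```bash
ls -la; mkdir -p pics
cat > h.py <<'E'
import numpy as np, cv2
from scipy.spatial.transform import Rotation as R
from workcell import manip, cams, hand_in
E
python3 - <<'E'
from h import *
o=manip.get_obs(); print(o)
print(manip.tcp_to_grasp)
for n in ("scene","top","wrist"):
    c=cams.camera(n); cv2.imwrite(f"pics/{n}0.png",c["color"]); print(n,c["camera_matrix"],c.get("origin"),c.get("attitude"),c.get("T_tool_cam"))
    np.savez(f"{n}0.npz",**c)
    for t in ["lid_long","lid_medium","lid_square","lid_round","box_long","box_medium","box_square","box_round"]:
        print(t,[(d["box"],round(d["conf"],2)) for d in cams.recognise(n,t)])
E
```

```text
total 12
drwxr-xr-x  3 agent agent 4096 Dec  6 13:11 .
drwxr-xr-x 23 root  root  4096 Dec  6 13:11 ..
drwxr-xr-x  2 agent agent 4096 Dec  6 13:11 pics
{'clock': 0.0, 'joint_pos': array([-1.25061045,  0.33285625, -0.06467844,  1.46096379,  0.02157733,
        1.3498875 , -0.08850979]), 'joint_velocities': array([-0.00070537, -0.00010584,  0.00302542, -0.00051171,  0.00099185,
       -0.00028854, -0.00128827]), 'tau': array([-7.08712832e-04, -6.25444293e+01,  4.85680648e-02, -3.91614532e+01,
        1.61344442e-02,  9.71854432e-03,  4.43860841e-07]), 'position': array([0.20995229, 0.58827558, 0.2305149 ]), 'ee_rot': array([ 0.1201077 ,  0.69681294, -0.12110304,  0.69667777]), 'ft_force': array([ 0.06903608, -1.17507869, -0.23669292]), 'torque': array([0.03257973, 0.03435062, 0.00955372]), 'grip_width': 0.9978962719955244}
0.0187
scene [[395.69756367   0.         275.28598424]
 [  0.         395.69756367 212.06955465]
 [  0.           0.           1.        ]] [0.88822275 0.61687069 0.74640852] [ 0.23842317  0.89059397 -0.37172725 -0.10869972] None
lid_long [([362.6, 274.5, 67.3, 64.3],
[... 969 characters left out ...]
2.0, 226.9, 40.2, 33.9], 0.68)]
box_round [([355.4, 148.2, 22.0, 33.2], 0.68), ([200.7, 132.0, 50.5, 40.4], 0.18)]
wrist [[353.78679829   0.         278.20229791]
 [  0.         353.78679829 209.40512959]
 [  0.           0.           1.        ]] None None [[-1.18409312e-03 -3.17654068e-01  9.48205933e-01 -1.43310640e-01]
 [ 9.99998995e-01  3.63036146e-04  1.37038990e-03  1.00962526e-03]
 [-7.79542955e-04  9.48206603e-01  3.17653319e-01 -8.15067610e-02]
 [ 0.00000000e+00  0.00000000e+00  0.00000000e+00  1.00000000e+00]]
lid_long [([156.2, 353.4, 65.6, 46.3], 0.91)]
lid_medium [([159.6, 366.4, 41.2, 44.6], 0.63)]
lid_square []
lid_round []
box_long []
box_medium []
box_square []
box_round []
```

View pics/top0.png

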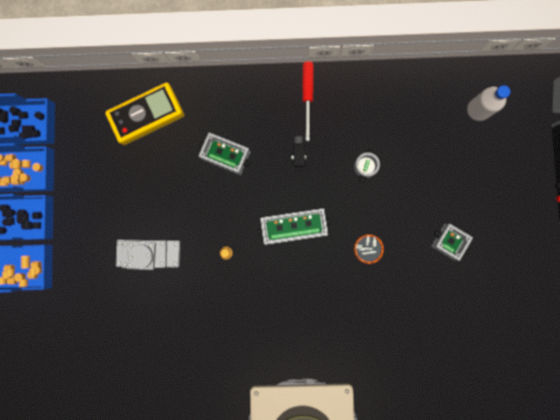

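View pics/scene0.png

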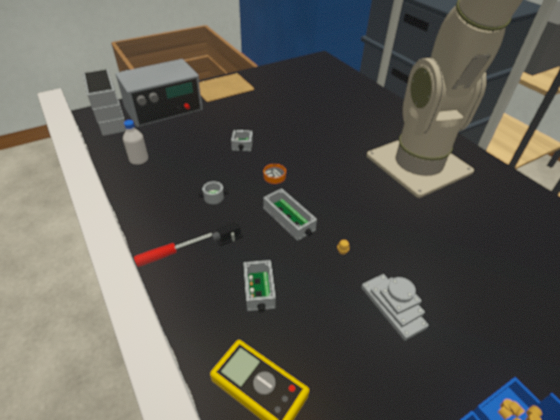

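View pics/wrist0.png

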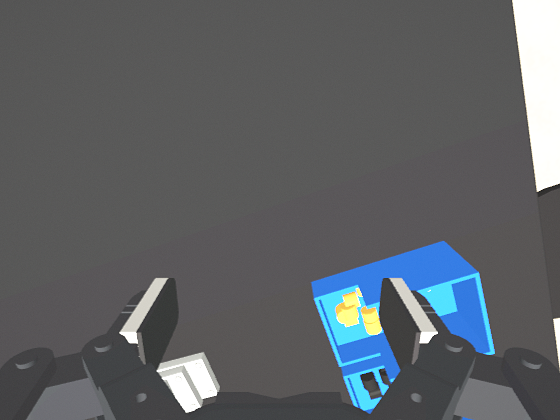

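The top view shows the stack at about (148,255), box_medium (225,153), box_long (295,227), box_round (367,165) and box_square (455,242). The round thing at (369,249) is a distractor bowl. Next I'll fit poses.

```bash
cat >> h.py <<'E'
def cloud(c):
    K=c["camera_matrix"]; d=c["depth"].astype(float); v,u=np.mgrid[:d.shape[0],:d.shape[1]]
    P=np.stack([(u-K[0,2])/K[0,0]*d,(v-K[1,2])/K[1,1]*d,d],-1)
    if "T_tool_cam" in c:
        o=c["obs"]; T=c["T_tool_cam"]; Rt=R.from_quat(o["ee_rot"]).as_matrix()
        P=(P@T[:3,:3].T+T[:3,3])@Rt.T+o["position"]
    else: P=P@R.from_quat(c["attitude"]).as_matrix().T+c["origin"]
    P[d==0]=np.nan
    return P
def snap(n,save=None):
    o=manip.get_obs(); c=dict(cams.camera(n)); c["obs"]=o
    if save: cv2.imwrite("pics/"+save+".png",c["color"])
    return c
def rect(xy):
    (cx,cy),(w,h),a=cv2.minAreaRect((xy*1000).astype(np.float32))
    if w>h: w,h,a=h,w,a-90   # h long = y axis; a = angle of short side (x axis)
    return cx,cy,w,h,(a+90)%180-90
E
python3 - <<'E'
from h import *
for n in ("top","scene"):
    c=dict(np.load(n+"0.npz")); P=cloud(c)
    print(n,"table z",np.nanmedian(P[300:330,200:300,2]) if n=="top" else np.nanmedian(P[340:380,330:360,2]))
    cv2.imwrite(f"pics/{n}zoom.png",cv2.resize(c["color"][130:280,100:480] if n=="top" else c["color"][110:350,180:440],None,fx=2,fy=2,interpolation=cv2.INTER_CUBIC))
    if n=="top":
        Z=P[...,2]
        for name,(l,t,w,h),zl,zh in [("stack",(105,225,90,60),.012,.1),("long",(245,200,95,55),.03,.05),("med",(190,125,70,55),.03,.05),("sq",(425,215,55,55),.028,.05),("round",(345,140,45,50),.028,.05)]:
            sub=P[t:t+h,l:l+w].reshape(-1,3); m=(sub[:,2]>zl)&(sub[:,2]<zh); s=sub[m]
            print(name,m.sum(),np.round(rect(s[:,:2]),1),"z",np.round(np.percentile(s[:,2]*1000,[5,50,95]),1))
            if name=="stack": print(np.histogram(s[:,2]*1000,bins=np.arange(10,84,4)))
E
```

```text
top table z 0.0002536984104464235
stack 1718 [421.9 345.3  63.  146.4  -1.7] z [16.3 37.4 73.8]
(array([ 11, 241, 226,  14,  22,  52, 335,  65,  15,  18, 102, 109,   9,
        19,  72, 336,  72,   0]), array([10, 14, 18, 22, 26, 30, 34, 38, 42, 46, 50, 54, 58, 62, 66, 70, 74,
       78, 82]))
long 442 [475.6   4.2  60.1 145.6   6.9] z [36.2 40.2 43.1]
med 387 [651.1 161.8  60.3 101.7 -23.7] z [32.8 39.8 42.9]
sq 340 [ 430.1 -355.5   60.8   63.4  -34.1] z [29.  35.8 39.3]
round 171 [ 612.9 -168.9   51.8   52.3  -56.8] z [29.2 35.7 38.9]
scene table z 0.0010904318455150497
```

Run:
```python
from h import *
o=manip.get_obs(); print(R.from_quat(o["ee_rot"]).as_matrix().round(3))
```

```text
[[-0.     0.336  0.942]
 [ 0.     0.942 -0.336]
 [-1.     0.    -0.   ]]
```

View pics/topzoom.png

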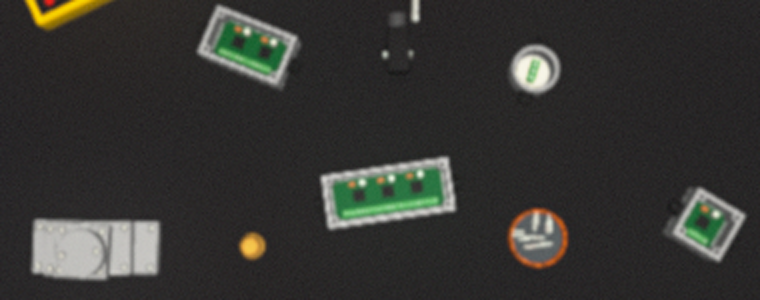

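```bash
cat >> h.py <<'E'
def yaw(o=None):
    o=o or manip.get_obs(); M=R.from_quat(o["ee_rot"]).as_matrix(); return np.degrees(np.arctan2(M[1,1],M[0,1]))
def go(x,y,z,phi=None):
    """mm, deg (phi = world angle of jaw axis, mod 180). prints turn (rad about tool x), then shift in tool axes after the turn"""
    o=manip.get_obs(); p=o["position"]*1000; M=R.from_quat(o["ee_rot"]).as_matrix(); f=yaw(o)
    if phi is None: phi=f
    d=(phi-f+90)%180-90; 
    M2=R.from_euler("z",d,degrees=True).as_matrix()@M
    s=M2.T@(np.array([x,y,z])-p)
    print(f"clock {o['clock']:.2f} pos {p.round(1)} yaw {f:.2f} turn {-np.radians(d):.4f} rad, then shift {s.round(1)}  tilt {np.degrees(np.arccos(-M[2,0])):.2f} grip {o['grip_width']*85.4:.1f} F {o['ft_force'].round(1)} j7 {o['joint_pos'][6]:.2f}")
    q=R.from_rotvec([0,0,0])
E
python3 -c "
from h import *
go(420,345,200,-1.7)"
```

```text
clock 1.35 pos [210.1 588.7 231.3] yaw 70.36 turn 1.2577 rad, then shift [ 31.3 217.1 237.3]  tilt 0.01 grip 85.4 F [ 0.1 -1.   0.6] j7 -0.09
```

```bash
python3 -m handwheel '0 0 0 0.145 0 0 85; 0 0 0 0.145 0 0 85; 0 0 0 0.145 0 0 85; 0 0 0 0.145 0 0 85; 0 0 0 0.145 0 0 85; 0 0 0 0.145 0 0 85; 0 0 0 0.145 0 0 85; 0 0 0 0.145 0 0 85'
python3 -c "
from h import *
go(420,345,200,-1.7)"
```

```text
clock: 2.15
position: [0.21, 0.5887, 0.2313]
ee_rot: [0.484, 0.515, -0.484, 0.515]
ft_force: [0.2, -0.1, -0.6]
grip_width: 0.996
clock 2.15 pos [210.  588.7 231.3] yaw 3.56 turn 0.0918 rad, then shift [ 31.3 217.1 237.3]  tilt 0.00 grip 85.1 F [ 0.2 -0.1 -0.6] j7 -1.22
```

```bash
python3 -m handwheel '0 0 0 0.092 0 0 85; 4 31 34 0 0 0 85; 4 31 34 0 0 0 85; 5 31 34 0 0 0 85; 5 31 34 0 0 0 85; 5 31 34 0 0 0 85; 4 31 34 0 0 0 85; 4 31 34 0 0 0 85'
python3 - <<'E'
from h import *
go(420,345,200,-1.7)
c=snap("wrist","w1"); P=cloud(c); np.save("P1.npy",P)
ok=np.isfinite(P[...,2])
for lo,hi in [(14,22),(32,40),(50,58),(67,76)]:
    m=(P[...,2]*1000>lo)&(P[...,2]*1000<hi)&ok&(abs(P[...,0]-.42)<.08)&(abs(P[...,1]-.345)<.12)
    m=cv2.morphologyEx(m.astype(np.uint8),cv2.MORPH_OPEN,np.ones((3,3)))>0
    s=P[m]
    print(lo,m.sum(),np.round(rect(s[:,:2]),1),np.median(s[:,2]))
for t in ["lid_long","lid_medium","lid_square","lid_round"]:
    for d in cams.outline_of("wrist",t):
        s=P[d["region"]]; s=s[np.isfinite(s[:,2])]; print(t,round(d["conf"],2),d["box"],np.round(np.median(s,0)*1000,1))
E
```

```text
clock: 2.95
position: [0.4223, 0.344, 0.2004]
ee_rot: [0.506, 0.494, -0.506, 0.494]
ft_force: [0.3, -0.2, 0.1]
grip_width: 0.997
clock 2.95 pos [422.3 344.  200.4] yaw -1.37 turn 0.0057 rad, then shift [ 0.4 -2.3 -0.9]  tilt 0.04 grip 85.1 F [ 0.3 -0.2  0.1] j7 -0.75
14 2555 [425.  348.4  60.  144.9  -2.4] 0.01861443332940116
32 2349 [ 4.241e+02  3.513e+02  6.000e+01  1.000e+02 -4.000e-01] 0.03663029987604344
50 1637 [421.6 352.8  59.7  60.   86. ] 0.0545922457015236
67 3399 [419.5 348.6  52.4  53.   -3.1] 0.07256611709963123
lid_long 0.57 [247.3, 97.9, 67.9, 153.3] [425.3 404.9  18.6]
lid_medium 0.72 [242.6, 121.7, 72.1, 110.0] [426.5 388.1  36.6]
lid_square 0.74 [242.5, 143.2, 74.6, 77.1] [431.  374.2  54.5]
lid_square 0.51 [239.7, 156.4, 66.8, 69.4] [419.3 350.4  72.5]
lid_round 0.88 [238.8, 157.0, 66.9, 71.8] [419.6 350.5  72.5]
```

View pics/w1.png

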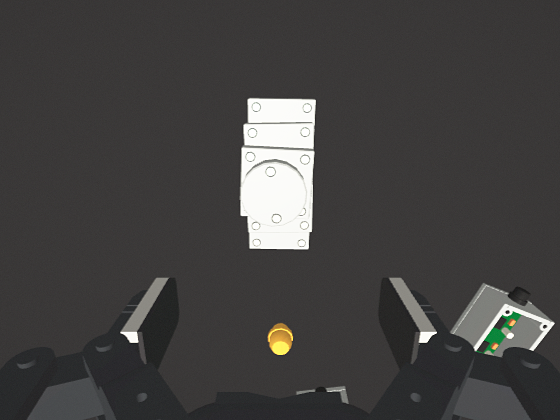

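The wrist view shows the stack centred near (278,170), with the round lid at (275,190) on top. All the sizes match to within 0.1–2 mm. Next I'll check the pad geometry in the tool frame.

Run:
```python
from h import *
o=manip.get_obs(); M=R.from_quat(o["ee_rot"]).as_matrix()
P=np.load("P1.npy"); T=(P-o["position"])@M*1000
for n,(a,b) in {"L":(120,180),"R":(378,440)}.items():
    s=T[275:345,a:b].reshape(-1,3); s=s[np.isfinite(s).all(1)&(s[:,0]<40)&(s[:,0]>-80)]
    print(n,len(s),np.percentile(s,[0,1,5,25,50,75,95,99,100],axis=0).round(1).T.tolist())
m=(P[...,2]*1000>67)&(P[...,2]*1000<76)&(abs(P[...,0]-.42)<.08)&(abs(P[...,1]-.345)<.12)
s=P[m][:,:2]*1000
print(cv2.minEnclosingCircle(s.astype(np.float32)),s.min(0),s.max(0))
```

```text
L 3149 [[-58.5, -57.3, -51.4, -43.9, -35.1, -26.7, -18.2, -14.9, -13.4], [-54.1, -53.4, -51.8, -44.6, -40.9, -40.3, -40.1, -39.9, -39.6], [-11.9, -11.1, -10.5, -9.9, -6.7, -2.8, 7.4, 10.8, 12.6]]
R 3207 [[-58.8, -57.1, -51.7, -44.2, -35.4, -26.8, -18.2, -15.1, -13.1], [43.9, 44.3, 44.4, 44.7, 45.3, 49.1, 56.3, 57.8, 58.7], [-11.9, -11.3, -10.6, -9.9, -6.8, -3.0, 7.2, 10.8, 12.3]]
((419.3199157714844, 348.1665954589844), 27.15947723388672) [392.98347379 321.21225921] [446.0882798  375.12206486]
```

```bash
python3 -m handwheel '0 0 0 -0.145 0 0 70; 0 0 0 -0.145 0 0 70; 0 0 0 -0.145 0 0 70; 0 0 0 -0.145 0 0 70; 0 0 0 -0.145 0 0 70; 0 0 0 -0.145 0 0 70; 0 0 0 -0.145 0 0 70; 0 0 0 -0.145 0 0 70' 30
python3 -m handwheel '0 0 0 -0.145 0 0 70; 0 0 0 -0.145 0 0 70; 0 0 0 0 0 0 70'
cat >> h.py <<'E'
def layers(P,xr,yr,bands):
    for lo,hi in bands:
        m=(P[...,2]*1000>lo)&(P[...,2]*1000<hi)&(P[...,0]*1000>xr[0])&(P[...,0]*1000<xr[1])&(P[...,1]*1000>yr[0])&(P[...,1]*1000<yr[1])
        m=cv2.morphologyEx(m.astype(np.uint8),cv2.MORPH_OPEN,np.ones((3,3)))>0
        s=P[m]
        if len(s)>20: 
            cc=cv2.minEnclosingCircle((s[:,:2]*1000).astype(np.float32))
            print(lo,m.sum(),"rect",np.round(rect(s[:,:2]),1),"z",(np.median(s[:,2])*1000).round(1),"circ",np.round(cc[0],1),round(cc[1],1))
def pads(c,P):
    o=c["obs"]; M=R.from_quat(o["ee_rot"]).as_matrix(); T=(P-o["position"])@M*1000
    T=T[250:360].reshape(-1,3); T=T[np.isfinite(T).all(1)&(T[:,0]<30)&(T[:,0]>-45)&(abs(T[:,2])<12)]
    for n,s in (("L",T[T[:,1]<0]),("R",T[T[:,1]>0])):
        if len(s)>50: print(n,len(s),"tip",np.percentile(s[:,0],99).round(1),"y",np.percentile(s[:,1],[1,50,99]).round(1),"z",np.percentile(s[:,2],[1,99]).round(1))
E
python3 - <<'E'
from h import *
go(420,345,200,-1.7)
c=snap("wrist","w2"); P=cloud(c)
layers(P,(340,500),(225,465),[(14,22),(32,40),(50,58),(67,76)])
pads(c,P)
E
```

```text
clock: 4.0
position: [0.4201, 0.3472, 0.2004]
ee_rot: [0.15, 0.691, -0.149, 0.691]
ft_force: [-0.5, -0.7, -0.1]
grip_width: 0.823
clock: 4.3
position: [0.4202, 0.347, 0.2004]
ee_rot: [0.05, 0.705, -0.049, 0.705]
ft_force: [0.3, 0.8, -0.2]
grip_width: 0.816
clock 4.30 pos [420.2 347.  200.4] yaw 81.99 turn 1.4606 rad, then shift [ 0.4 -0.2  2. ]  tilt 0.03 grip 69.7 F [ 0.3  0.8 -0.2] j7 0.68
14 2538 rect [424.5 348.7  60.2 145.4  -2.2] z 18.6 circ [424.1 348.9] 77.6
32 2504 rect [423.6 351.5  60.  100.1  -0.5] z 36.7 circ [423.5 351.8] 57.1
50 1396 rect [421.  352.9  60.   60.1  85.7] z 54.7 circ [421.2 352.7] 41.7
67 3403 rect [418.9 348.4  53.2  53.3  -2.6] z 72.6 circ [419.  348.5] 27.0
L 2727 tip -9.6 y [-47.1 -34.1 -33.5] z [-11.   10.8]
R 2711 tip -9.4 y [35.9 36.5 49.6] z [-11.1  10.9]
```

View pics/w2.png

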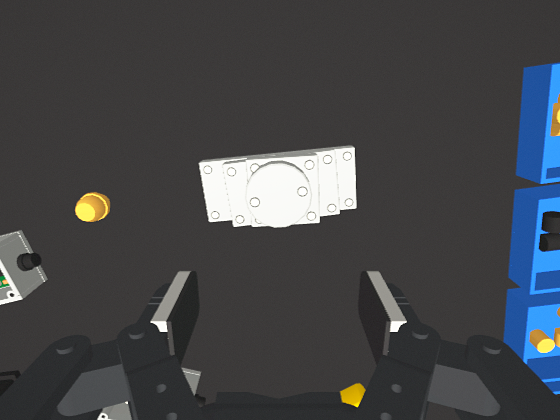

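The second wrist view, turned about 83°, gives the same lid poses to within 0.5 mm, so the wrist calibration is good. I'll pick the round lid.

```bash
python3 -c "
from h import *
go(419,348.2,56)"
```

```text
clock 4.35 pos [420.4 346.7 200.4] yaw 81.65 turn -0.0000 rad, then shift [144.4   1.2  -1.6]  tilt 0.03 grip 70.1 F [-0.8  0.8 -0.3] j7 0.68
```

```bash
python3 -m handwheel '20 1.2 -1.6 0 0 0 70; 35 0 0 0 0 0 70; 35 0 0 0 0 0 70; 25 0 0 0 0 0 70; 15 0 0 0 0 0 70; 10 0 0 0 0 0 70; 0 0 0 0 0 0 70'
python3 - <<'E'
from h import *
go(419,348.2,56)
c=snap("wrist","w3"); P=cloud(c)
pads(c,P)
E
```

```text
clock: 5.05
position: [0.4191, 0.3469, 0.0593]
ee_rot: [0.051, 0.706, -0.052, 0.705]
ft_force: [-0.7, 0.8, 0.2]
grip_width: 0.82
clock 5.05 pos [419.1 346.9  59.3] yaw 81.61 turn -0.0000 rad, then shift [ 3.3  1.2 -0.2]  tilt 0.11 grip 70.1 F [-0.7  0.8  0.2] j7 0.70
L 6439 tip 23.6 y [-46.7 -33.5  -0.6] z [-11.5  11.6]
R 7182 tip 23.2 y [ 0.6 33.7 53.3] z [-11.6  11.5]
```

View pics/w3.png

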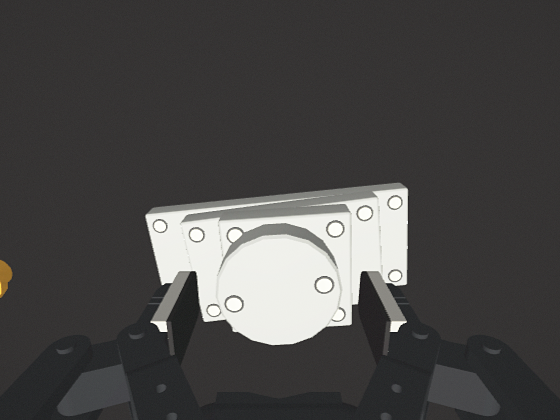

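The lid at (279,285) is centred between the pads, which sit at columns 196 and 360. I'll close.

```bash
python3 -m handwheel '0 0 0 0 0 0 50; 0 0 0 0 0 0 50; 0 0 0 0 0 0 50; 0 0 0 0 0 0 50; 0 0 0 0 0 0 50' 30
python3 - <<'E'
from h import *
go(419,348.2,56)
c=snap("wrist","w4"); P=cloud(c)
pads(c,P)
E
```

```text
clock: 5.6
position: [0.4204, 0.3476, 0.0617]
ee_rot: [0.052, 0.705, -0.051, 0.706]
ft_force: [-1.7, -0.5, 7.0]
grip_width: 0.603
clock 5.60 pos [420.4 347.6  61.7] yaw 81.68 turn -0.0000 rad, then shift [ 5.7  0.3 -1.5]  tilt 0.13 grip 51.5 F [-1.7 -0.5  7. ] j7 0.70
L 5975 tip 25.8 y [-44.3 -24.4  -0.6] z [-11.6  11.4]
R 6538 tip 25.9 y [ 0.6 26.9 53. ] z [-11.6  11.7]
```

View pics/w4.png

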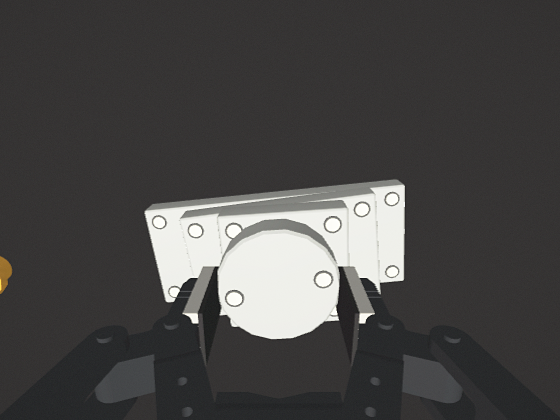

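Grip reads well, but the commanded height was about 60, since I gave 140 mm down. I'll reopen slightly, go 5 mm lower and regrip for better engagement.

```bash
python3 -m handwheel '0 0 0 0 0 0 64; 0 0 0 0 0 0 64; 2.5 0 0 0 0 0 64; 2.5 0 0 0 0 0 64; 0 0 0 0 0 0 64; 0 0 0 0 0 0 50; 0 0 0 0 0 0 50; 0 0 0 0 0 0 50' 30
python3 - <<'E'
from h import *
go(419,348.2,56)
c=snap("wrist","w5"); P=cloud(c)
o=c["obs"]; M=R.from_quat(o["ee_rot"]).as_matrix(); T=(P-o["position"])@M*1000
for n,(a,b) in {"L":(185,215),"R":(343,373)}.items():
    for r in range(260,330,10):
        print(n,r,[T[r,k].round(0).tolist() for k in range(a,b,7)])
E
```

```text
clock: 6.45
position: [0.42, 0.347, 0.0554]
ee_rot: [0.051, 0.705, -0.051, 0.705]
ft_force: [-0.7, -0.9, 1.8]
grip_width: 0.605
clock 6.45 pos [420.  347.   55.4] yaw 81.70 turn -0.0000 rad, then shift [-0.6  1.1 -1.2]  tilt 0.01 grip 51.6 F [-0.7 -0.9  1.8] j7 0.70
L 260 [[37.0, -51.0, 9.0], [18.0, -42.0, -0.0], [19.0, -39.0, 0.0], [18.0, -35.0, -0.0], [19.0, -32.0, 0.0]]
L 270 [[37.0, -52.0, 15.0], [18.0, -43.0, 5.0], [20.0, -40.0, 6.0], [-12.0, -29.0, -11.0], [-12.0, -26.0, -10.0]]
L 280 [[37.0, -53.0, 22.0], [-12.0, -35.0, -6.0], [-20.0, -30.0, -11.0], [-20.0, -27.0, -11.0], [-19.0, -25.0, -10.0]]
L 290 [[-20.0, -36.0, -6.0], [-28.0, -31.0, -11.0], [-27.0, -29.0, -10.0], [-27.0, -26.0, -11.0], [-21.0, -25.0, -6.0]]
L 300 [[-27.0, -34.0, -6.0], [-33.0, -30.0, -10.0], [-35.0, -27.0, -11.0], [-33.0, -25.0, -10.0], [-22.0, -25.0, -3.0]]
L 310 [[-40.0, -31.0, -11.0], [-40.0, -28.0, -11.0], [-39.0, -26.0, -10.0], [-34.0, -25.0, -7.0], [-23.0, -25.0, 1.0]]
L 320 [[-46.0, -29.0, -11.0], [-41.0, -28.0, -8.0], [-42.0, -26.0, -8.0], [-36.0, -25.0, -4.0], [-24.0, -25.0, 5.0]]
R 260 [[1.0, 30.0, -9.0], [1.0, 34.0, -9.0], [18.0, 41.0, -0.0], [19.0, 45.0, 0.0], [19.0, 48.0, -0.0]]
R 270 [[-11.0, 28.0, -10.0], [-12.0, 31.0, -11.0], [20.0, 42.0, 6.0], [18.0, 45.0, 5.0], [19.0, 49.0, 6.0]]
R 280 [[-17.0, 27.0, -9.0], [-19.0, 30.0, -10.0], [-20.0, 32.0, -11.0], [-13.0, 37.0, -6.0], [19.0, 49.0, 11.0]]
R 290 [[-18.0, 27.0, -5.0], [-27.0, 28.0, -10.0], [-27.0, 31.0, -11.0], [-28.0, 33.0, -11.0], [-20.0, 38.0, -6.0]]
R 300 [[-20.0, 27.0, -1.0], [-32.0, 27.0, -10.0], [-34.0, 29.0, -11.0], [-35.0, 31.0, -11.0], [-28.0, 36.0, -7.0]]
R 310 [[-22.0, 27.0, 2.0], [-34.0, 27.0, -6.0], [-41.0, 28.0, -11.0], [-40.0, 30.0, -11.0], [-39.0, 33.0, -10.0]]
R 320 [[-23.0, 27.0, 6.0], [-35.0, 27.0, -3.0], [-42.0, 28.0, -8.0], [-42.0, 30.0, -8.0], [-47.0, 31.0, -11.0]]
```

View pics/w5.png

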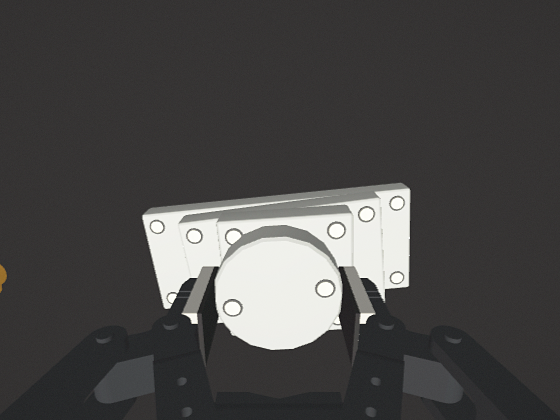

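```bash
python3 -m handwheel '-10 0 0 0 0 0 50; -25 0 0 0 0 0 50; -40 0 0 0 0 0 50; -40 0 0 0 0 0 50; -10 -20 8 0 0 0 50; 0 -40 16 0 0 0 50; 0 -40 16 0 0 0 50; 0 -40 16 0 0 0 50'
python3 - <<'E'
from h import *
go(545,-160,180)
c=snap("top","t2")
E
```

```text
clock: 7.3
position: [0.4553, 0.1989, 0.1812]
ee_rot: [0.051, 0.705, -0.051, 0.706]
ft_force: [0.9, 0.7, 0.4]
grip_width: 0.61
clock 7.30 pos [455.3 198.9 181.2] yaw 81.73 turn -0.0000 rad, then shift [   0.9 -342.2  140.4]  tilt 0.07 grip 52.1 F [0.9 0.7 0.4] j7 0.94
```

View pics/t2.png

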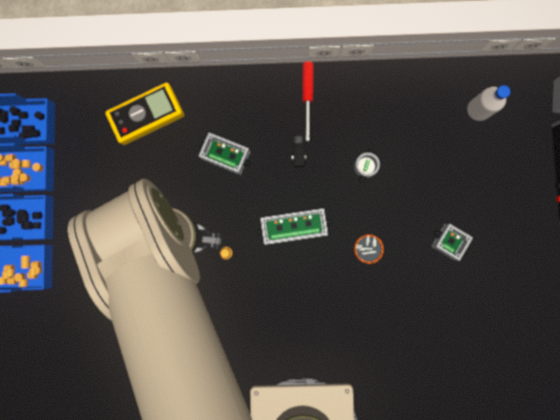

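```bash
python3 -m handwheel '0 -43 17 0 0 0 50; 0 -43 17 0 0 0 50; 0 -43 17 0 0 0 50; 0 -43 17 0 0 0 50; 0 -43 17 0 0 0 50; 0 -43 18 0 0 0 50; 0 -43 18 0 0 0 50; 0 -40 18 0 0 0 50'
python3 -m handwheel '0 0 0 0 0 0 50; 0 0 0 0 0 0 50'
python3 - <<'E'
from h import *
go(545,-160,180)
c=snap("wrist","w6"); P=cloud(c)
layers(P,(560,680),(-230,-110),[(33,40)])
for t in ["box_round"]:
    for d in cams.recognise("wrist",t): print(d)
E
```

```text
clock: 8.15
position: [0.5438, -0.159, 0.1811]
ee_rot: [0.051, 0.705, -0.051, 0.706]
ft_force: [0.5, 0.4, -0.8]
grip_width: 0.61
clock: 8.35
position: [0.5434, -0.158, 0.1805]
ee_rot: [0.052, 0.705, -0.052, 0.705]
ft_force: [0.5, 1.0, -1.0]
grip_width: 0.604
clock 8.35 pos [ 543.4 -158.   180.5] yaw 81.58 turn -0.0000 rad, then shift [ 0.5 -1.7  1.9]  tilt 0.01 grip 51.6 F [ 0.5  1.  -1. ] j7 1.75
{'box': [282.1, 219.2, 13.4, 4.8], 'conf': 0.61}
```

View pics/w6.png

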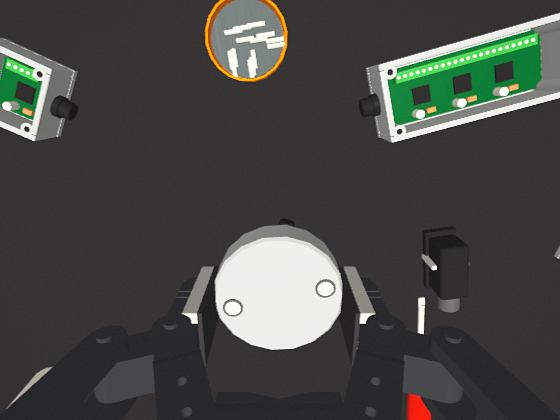

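The image's up direction is tool −z, so the box is hidden behind the carried lid at (280,285). I'll move 150 mm along +z to see it.

```bash
python3 -m handwheel '0 5 35 0 0 0 50; 0 5 40 0 0 0 50; 0 5 40 0 0 0 50; 0 4 35 0 0 0 50; 0 0 0 0 0 0 50; 0 0 0 0 0 0 50; 0 0 0 0 0 0 50'
python3 - <<'E'
from h import *
go(705,-160,180)
c=snap("wrist","w7"); P=cloud(c)
layers(P,(560,670),(-230,-110),[(33,40)])
for t in ["box_round"]:
    for d in cams.recognise("wrist",t): print(d)
E
```

```text
clock: 9.15
position: [0.694, -0.1593, 0.1806]
ee_rot: [0.051, 0.705, -0.051, 0.705]
ft_force: [-0.5, -1.5, 0.2]
grip_width: 0.606
clock 9.15 pos [ 694.  -159.3  180.6] yaw 81.73 turn -0.0000 rad, then shift [ 0.6  0.9 11. ]  tilt 0.03 grip 51.7 F [-0.5 -1.5  0.2] j7 1.78
33 1316 rect [ 614.2 -167.    52.6   53.1   -7.9] z 36.4 circ [ 614.5 -166.9] 27.0
{'box': [219.2, 43.0, 69.1, 103.4], 'conf': 0.75}
```

View pics/w7.png

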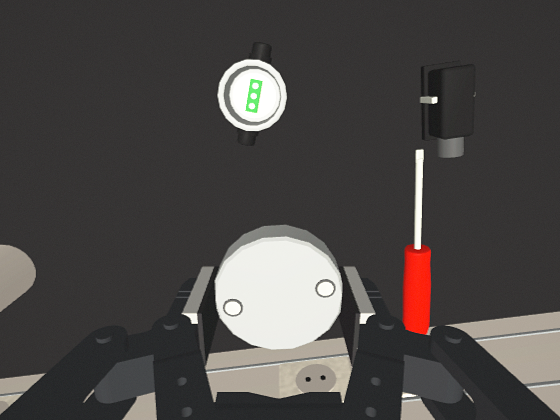

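```bash
cat >> h.py <<'E'
def inhand(c,P,band=(-25,-10)):
    o=c["obs"]; M=R.from_quat(o["ee_rot"]).as_matrix(); T=(P-o["position"])@M*1000
    g=c["color"].min(-1)
    m=(T[...,0]>band[0])&(T[...,0]<band[1])&(abs(T[...,1])<40)&(g>150)
    n,l,st,_=cv2.connectedComponentsWithStats(m.astype(np.uint8)); k=1+np.argmax(st[1:,4]); s=T[l==k]
    print("lid top tool x",np.percentile(s[:,0],[2,50,98]).round(1),"rect",np.round(rect(s[:,1:]/1000),1),"circ",cv2.minEnclosingCircle(s[:,1:].astype(np.float32)), "box",st[k])
    A=np.c_[s[:,1:],np.ones(len(s))]; print("slope y,z",np.linalg.lstsq(A,s[:,0],rcond=None)[0].round(3))
E
python3 - <<'E'
from h import *
c=snap("wrist"); P=cloud(c); inhand(c,P)
layers(P,(560,670),(-230,-110),[(33,40)])
E
```

```text
lid top tool x [-18.2 -17.1 -15.8] rect [ 1.1 -1.1 51.9 53.7 -1.1] circ ((0.929307758808136, -0.9681524038314819), 27.250320434570312) box [  215   236   127   114 11043]
slope y,z [-4.0000e-03 -1.0000e-03 -1.7072e+01]
33 1322 rect [ 614.5 -166.5   52.6   53.    -9.8] z 36.4 circ [ 614.6 -166.9] 26.9
```

```bash
python3 -c "
from h import *
go(615.5,-167.3,60)"
```

```text
clock 9.30 pos [ 694.1 -159.7  181.2] yaw 81.70 turn -0.0000 rad, then shift [121.1 -18.9 -76.8]  tilt 0.07 grip 51.8 F [ 0.2 -0.6 -0.3] j7 1.78
```

```bash
python3 -m handwheel '10 -6 -25 0 0 0 50; 20 -6 -26 0 0 0 50; 30 -6.9 -25.8 0 0 0 50; 30 0 0 0 0 0 50; 20 0 0 0 0 0 50; 11 0 0 0 0 0 50; 0 0 0 0 0 0 50; 0 0 0 0 0 0 50'
python3 - <<'E'
from h import *
go(615.5,-167.3,33.5)
c=snap("wrist","w8"); P=cloud(c); inhand(c,P)
E
```

```text
clock: 10.1
position: [0.6164, -0.1678, 0.0604]
ee_rot: [0.051, 0.705, -0.051, 0.706]
ft_force: [0.5, 0.2, 0.7]
grip_width: 0.612
clock 10.10 pos [ 616.4 -167.8   60.4] yaw 81.70 turn -0.0000 rad, then shift [26.9  0.4 -1. ]  tilt 0.07 grip 52.3 F [0.5 0.2 0.7] j7 1.84
lid top tool x [-18.3 -17.1 -15.9] rect [ 1.  -1.1 52.3 53.6 -4.3] circ ((1.0719785690307617, -1.1674997806549072), 27.15141487121582) box [  215   236   127   114 11041]
slope y,z [-5.0000e-03 -2.0000e-03 -1.7129e+01]
```

View pics/w8.png

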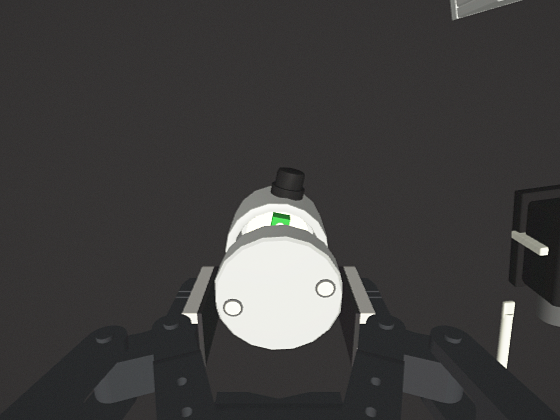

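The box at column 277 lines up under the lid at 279. I'll lower.

```bash
python3 -m handwheel '10 0.3 -0.5 0 0 0 50; 8 0 0 0 0 0 50; 4 0 0 0 0 0 50; 3 0 0 0 0 0 50; 1.5 0 0 0 0 0 50; 0 0 0 0 0 0 50; 0 0 0 0 0 0 50'
python3 - <<'E'
from h import *
go(615.5,-167.3,33)
E
```

```text
clock: 10.85
position: [0.6153, -0.1673, 0.0335]
ee_rot: [0.051, 0.705, -0.051, 0.705]
ft_force: [-4.1, 1.9, 8.8]
grip_width: 0.611
clock 10.85 pos [ 615.3 -167.3   33.5] yaw 81.70 turn -0.0000 rad, then shift [ 0.5 -0.   0.2]  tilt 0.04 grip 52.1 F [-4.1  1.9  8.8] j7 1.86
```

```bash
python3 -m handwheel '0 0 0 0 0 0 56; 0 0 0 0 0 0 62; 0 0 0 0 0 0 68; 0 0 0 0 0 0 70; -15 0 0 0 0 0 70; -35 0 0 0 0 0 70; -40 0 0 0 0 0 70; -40 0 0 0 0 0 70'
python3 -m handwheel '0 3 20 0 0 0 70; 0 0 35 0 0 0 70; 0 0 25 0 0 0 70; 0 0 0 0 0 0 70; 0 0 0 0 0 0 70'
python3 - <<'E'
from h import *
go(615.5,-167.3,33)
c=snap("wrist","w9"); P=cloud(c)
layers(P,(560,670),(-230,-110),[(46,56),(33,42),(20,28)])
E
```

```text
clock: 11.65
position: [0.6152, -0.1675, 0.1653]
ee_rot: [0.051, 0.705, -0.051, 0.705]
ft_force: [0.7, -0.6, -0.5]
grip_width: 0.82
clock: 12.15
position: [0.6948, -0.1763, 0.1632]
ee_rot: [0.051, 0.705, -0.052, 0.705]
ft_force: [-0.4, -1.0, 0.9]
grip_width: 0.822
clock 12.15 pos [ 694.8 -176.3  163.2] yaw 81.68 turn -0.0000 rad, then shift [130.2  -2.5 -79.8]  tilt 0.04 grip 70.2 F [-0.4 -1.   0.9] j7 1.81
46 4955 rect [ 614.9 -165.7   52.7   53.1   82.1] z 50.7 circ [ 614.8 -165.7] 26.9
20 535 rect [ 614.4 -167.4   16.4   80.2   71.1] z 24.3 circ [ 614.2 -167.9] 40.1
```

View pics/w9.png

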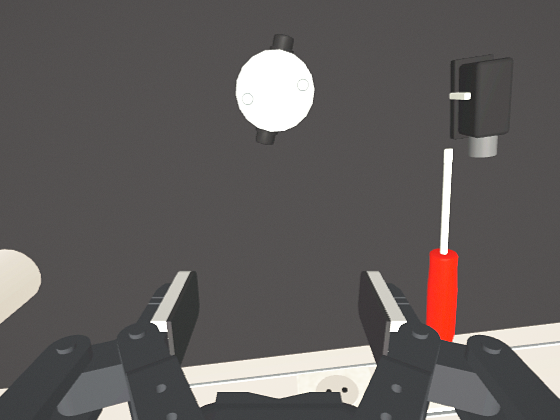

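The lid is seated (top at 50.7 mm, flat) but sits about 1.2 mm off in y. That shows a camera y offset of about 1.5 mm. I'll nudge it by regripping at the corrected y.

```bash
python3 -c "
from h import *
go(615.5,-168.7,37)"
```

```text
clock 12.20 pos [ 694.4 -176.3  163.3] yaw 81.67 turn -0.0000 rad, then shift [126.3  -3.9 -79.2]  tilt 0.02 grip 70.3 F [ 0.1 -0.1  0.1] j7 1.81
```

```bash
python3 -m handwheel '0 -2 -20 0 0 0 70; 0 -1.9 -35 0 0 0 70; 20 0 -24.2 0 0 0 70; 35 0 0 0 0 0 70; 35 0 0 0 0 0 68; 25 0 0 0 0 0 66; 11.3 0 0 0 0 0 66; 0 0 0 0 0 0 66'
python3 -m handwheel '0 0 0 0 0 0 62; 0 0 0 0 0 0 58; 0 0 0 0 0 0 55; 0 0 0 0 0 0 53; 0 0 0 0 0 0 50; 0 0 0 0 0 0 50; 0 0 0 0 0 0 50' 20
python3 - <<'E'
from h import *
go(615.5,-168.7,37)
E
python3 -m handwheel '0 0 0 0 0 0 58; 0 0 0 0 0 0 66; 0 0 0 0 0 0 70; -15 0 0 0 0 0 70; -35 0 0 0 0 0 70; -40 0 0 0 0 0 70; -35 2 35 0 0 0 70; 0 2 45 0 0 0 70'
python3 -m handwheel '0 0 0 0 0 0 70; 0 0 0 0 0 0 70'
python3 - <<'E'
from h import *
go(615.5,-167.3,33)
c=snap("wrist","w10"); P=cloud(c)
layers(P,(560,670),(-230,-110),[(46,56),(33,42),(20,28)])
E
```

```text
clock: 13.0
position: [0.615, -0.168, 0.0359]
ee_rot: [0.051, 0.706, -0.051, 0.705]
ft_force: [0.3, -0.6, 1.0]
grip_width: 0.771
clock: 13.7
position: [0.6167, -0.1683, 0.0376]
ee_rot: [0.051, 0.705, -0.051, 0.706]
ft_force: [-1.9, 1.5, 6.3]
grip_width: 0.61
clock 13.70 pos [ 616.7 -168.3   37.6] yaw 81.71 turn -0.0000 rad, then shift [ 0.6 -0.6 -1.2]  tilt 0.08 grip 52.1 F [-1.9  1.5  6.3] j7 1.86
clock: 14.5
position: [0.6985, -0.1769, 0.1702]
ee_rot: [0.051, 0.702, -0.051, 0.709]
ft_force: [0.7, 0.2, 1.0]
grip_width: 0.819
clock: 14.7
position: [0.696, -0.176, 0.1612]
ee_rot: [0.051, 0.706, -0.051, 0.705]
ft_force: [-0.4, 0.2, -0.4]
grip_width: 0.819
clock 14.70 pos [ 696.  -176.   161.2] yaw 81.72 turn -0.0000 rad, then shift [128.3  -2.9 -80.8]  tilt 0.08 grip 69.9 F [-0.4  0.2 -0.4] j7 1.81
46 5047 rect [ 614.5 -166.6   52.5   53.5   -9.2] z 50.7 circ [ 614.6 -166.5] 27.0
20 572 rect [ 614.6 -166.6   16.6   80.3   70.8] z 24.3 circ [ 614.3 -167.5] 40.4
```

```bash
python3 -c "
from h import *
go(421,340,180)"
```

```text
clock 14.75 pos [ 695.3 -176.3  161.6] yaw 81.67 turn -0.0000 rad, then shift [ -18.4  471.1 -346.2]  tilt 0.06 grip 70.0 F [0.2 0.5 0.6] j7 1.81
```

```bash
python3 -m handwheel '-9 20 -15 0 0 0 70; -9 38 -28 0 0 0 70; 0 38 -28 0 0 0 70; 0 38 -28 0 0 0 70; 0 38 -28 0 0 0 70; 0 38 -28 0 0 0 70; 0 38 -28 0 0 0 70; 0 38 -28 0 0 0 70'
python3 -m handwheel '0 38 -28 0 0 0 70; 0 38 -28 0 0 0 70; 0 38 -28 0 0 0 70; 0 38 -28 0 0 0 70; 0 33 -23 0 0 0 70; 0 0 0 0.145 0 0 70; 0 0 0 0.145 0 0 70; 0 0 0 0.145 0 0 70'
python3 -m handwheel '0 0 0 0.145 0 0 70; 0 0 0 0.145 0 0 70; 0 0 0 0.145 0 0 70; 0 0 0 0.145 0 0 70; 0 0 0 0.145 0 0 70; 0 0 0 0.145 0 0 70; 0 0 0 0.145 0 0 70; 0 0 0 0 0 0 70'
python3 -c "
from h import *
go(421,340,180,-4)"
```

```text
clock: 15.55
position: [0.5262, 0.1384, 0.1802]
ee_rot: [0.052, 0.705, -0.051, 0.705]
ft_force: [1.0, 0.3, -0.3]
grip_width: 0.818
clock: 16.35
position: [0.4207, 0.3393, 0.1801]
ee_rot: [0.204, 0.677, -0.204, 0.677]
ft_force: [0.4, 0.2, 0.5]
grip_width: 0.818
clock: 17.15
position: [0.4209, 0.3392, 0.1801]
ee_rot: [0.507, 0.493, -0.507, 0.493]
ft_force: [-0.3, -0.2, 0.5]
grip_width: 0.819
clock 17.15 pos [420.9 339.2 180.1] yaw -1.54 turn 0.0429 rad, then shift [ 0.1  0.  -0.8]  tilt 0.05 grip 70.0 F [-0.3 -0.2  0.5] j7 -0.71
```

```bash
python3 -m handwheel '0 0 0 0.043 0 0 70; 0 0 0 0 0 0 70; 0 0 0 0 0 0 70'
python3 - <<'E'
from h import *
c=snap("wrist","w11"); P=cloud(c)
layers(P,(340,500),(225,465),[(14,22),(32,40),(50,58),(67,76)])
pads(c,P)
go(421,340,180,-4)
E
```

```text
clock: 17.45
position: [0.4212, 0.3398, 0.1798]
ee_rot: [0.516, 0.484, -0.516, 0.484]
ft_force: [0.1, 0.9, 0.4]
grip_width: 0.822
14 2930 rect [424.6 348.5  59.9 144.9  -2.1] z 18.7 circ [425.3 348.4] 77.5
32 2984 rect [424.1 351.2  60.1 100.   -0.5] z 36.7 circ [424.  351.5] 57.3
50 5660 rect [421.5 352.6  60.1  60.3  85.7] z 54.6 circ [421.5 352.6] 41.6
L 2361 tip -9.5 y [-47.5 -34.4 -33.8] z [-12.    9.4]
R 2299 tip -9.1 y [35.5 36.  49.2] z [-12.    9.5]
clock 17.50 pos [421.3 339.9 179.7] yaw -3.68 turn 0.0056 rad, then shift [-0.3 -0.3 -0.1]  tilt 0.02 grip 69.7 F [-0.3  0.4 -0.3] j7 -0.75
```

View pics/w11.png

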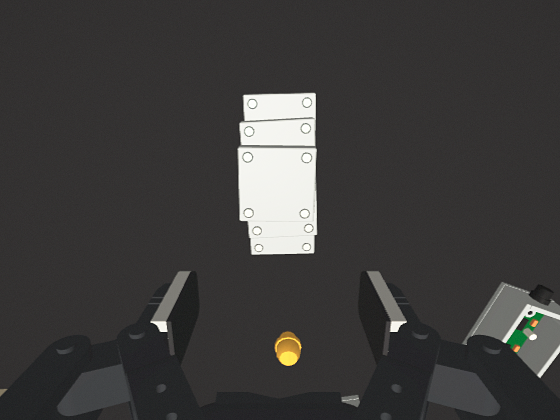

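```bash
python3 -c "
from h import *
go(420.5,352.6,37.5,-4.2)"
```

```text
clock 17.50 pos [421.3 339.9 179.7] yaw -3.68 turn 0.0091 rad, then shift [142.2  -1.7 -12.6]  tilt 0.02 grip 69.7 F [-0.3  0.4 -0.3] j7 -0.75
```

```bash
python3 -m handwheel '10 -1.7 -12.6 0.009 0 0 72; 30 0 0 0 0 0 72; 35 0 0 0 0 0 72; 30 0 0 0 0 0 72; 20 0 0 0 0 0 72; 11 0 0 0 0 0 72; 6 0 0 0 0 0 72; 0 0 0 0 0 0 72'
python3 -m handwheel '0 0 0 0 0 0 66; 0 0 0 0 0 0 60; 0 0 0 0 0 0 55; 0 0 0 0 0 0 55; 0 0 0 0 0 0 55; 0 0 0 0 0 0 55' 30
python3 - <<'E'
from h import *
go(420.5,352.6,37.5,-4.2)
c=snap("wrist","w12"); P=cloud(c); inhand(c,P,(-22,-13))
E
```

```text
clock: 18.3
position: [0.4205, 0.353, 0.0372]
ee_rot: [-0.518, -0.481, 0.519, -0.481]
ft_force: [0.9, -0.5, -0.1]
grip_width: 0.841
clock: 18.9
position: [0.421, 0.3535, 0.0387]
ee_rot: [0.519, 0.481, -0.518, 0.48]
ft_force: [-0.6, -0.6, 6.1]
grip_width: 0.693
clock 18.90 pos [421.  353.5  38.7] yaw -4.35 turn -0.0026 rad, then shift [ 1.2 -0.4  0.9]  tilt 0.11 grip 59.1 F [-0.6 -0.6  6.1] j7 -0.70
lid top tool x [-17.  -15.8 -14.7] rect [ 0.7  1.2 59.8 60.4 -0.3] circ ((0.7711734771728516, 1.110182762145996), 41.54724884033203) box [  203   237   151   124 16787]
slope y,z [ 1.0000e-03 -1.0000e-03 -1.5834e+01]
```

View pics/w12.png

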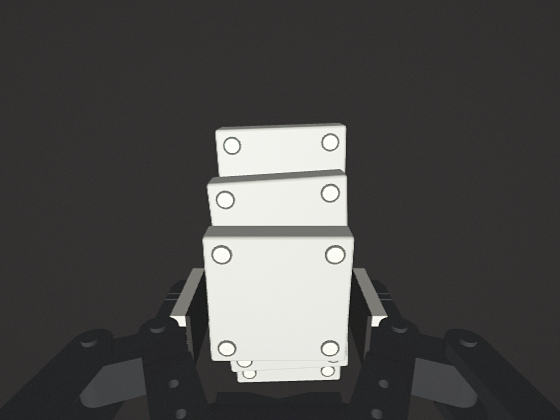

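```bash
python3 -m handwheel '-8 0 0 0 0 0 55; -20 0 0 0 0 0 55; -35 0 0 0 0 0 55; -40 0 0 0.13 0 0 55; -25 0 0 0.13 0 0 55; 0 0 0 0.13 0 0 55; 0 0 0 0.13 0 0 55; 0 0 0 0 0 0 55'
python3 -c "
from h import *
go(480,0,165,-34)"
```

```text
clock: 19.75
position: [0.4206, 0.3529, 0.1663]
ee_rot: [0.625, 0.331, -0.625, 0.33]
ft_force: [0.2, 0.2, -0.7]
grip_width: 0.691
clock 19.75 pos [420.6 352.9 166.3] yaw -34.27 turn -0.0047 rad, then shift [  1.  246.6 259.4]  tilt 0.06 grip 59.0 F [ 0.2  0.2 -0.7] j7 -1.27
```

```bash
python3 -m handwheel '0 16 16 0 0 0 55; 0 29 31 0 0 0 55; 0 29 31 0 0 0 55; 0 29 31 0 0 0 55; 0 29 31 0 0 0 55; 0 29 31 0 0 0 55; 0 29 31 0 0 0 55; 0 29 31 0 0 0 55'
python3 -m handwheel '0 27 26 0 0 0 55; 0 15 36 0 0 0 55; 0 15 36 0 0 0 55; 0 15 36 0 0 0 55; 0 15 36 0 0 0 55; 0 15 36 0 0 0 55; 0 15 36 0 0 0 55; 0 15 36 0 0 0 55'
python3 -c "
from h import *
go(388,-419,165,-34)"
```

```text
clock: 20.55
position: [0.4707, 0.0345, 0.1657]
ee_rot: [0.624, 0.332, -0.624, 0.332]
ft_force: [1.5, -1.4, -1.5]
grip_width: 0.692
clock: 21.35
position: [0.4231, -0.2689, 0.1657]
ee_rot: [0.625, 0.333, -0.624, 0.332]
ft_force: [0.9, 0.6, -0.8]
grip_width: 0.692
clock 21.35 pos [ 423.1 -268.9  165.7] yaw -33.93 turn 0.0012 rad, then shift [  0.5  54.9 144.1]  tilt 0.08 grip 59.1 F [ 0.9  0.6 -0.8] j7 0.04
```

```bash
python3 -m handwheel '0 15 38 0 0 0 55; 0 15 38 0 0 0 55; 0 13 38 0 0 0 55; 0 10 28 0 0 0 55; 0 0 0 0 0 0 55; 0 0 0 0 0 0 55; 0 0 0 0 0 0 55'
python3 - <<'E'
from h import *
go(388,-419,165,-34)
c=snap("wrist","w13"); P=cloud(c); inhand(c,P,(-22,-13))
layers(P,(370,500),(-430,-290),[(33,40),(20,28)])
E
```

```text
clock: 22.05
position: [0.3885, -0.4136, 0.1654]
ee_rot: [0.625, 0.332, -0.624, 0.332]
ft_force: [0.2, -0.4, -1.3]
grip_width: 0.692
clock 22.05 pos [ 388.5 -413.6  165.4] yaw -34.01 turn -0.0002 rad, then shift [0.3 2.6 4.8]  tilt 0.06 grip 59.1 F [ 0.2 -0.4 -1.3] j7 0.45
lid top tool x [-16.9 -15.8 -14.6] rect [-0.   0.5 59.8 60.4  0.1] circ ((0.08812141418457031, 0.4909095764160156), 41.33114242553711) box [  203   236   151   124 16786]
slope y,z [ 2.0000e-03 -2.0000e-03 -1.5781e+01]
33 2516 rect [ 431.1 -353.7   60.    60.1   56.5] z 36.6 circ [ 431.2 -353.5] 41.8
20 852 rect [ 426.1 -350.3   28.    87.5  -33.3] z 23.5 circ [ 430.8 -353.4] 43.9
```

View pics/w13.png

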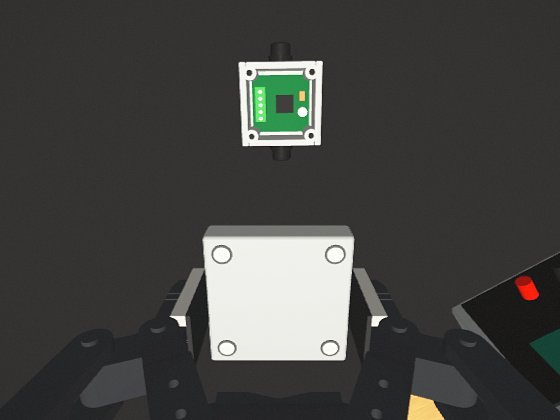

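Run:
```python
from h import *
for i in range(4):
    c=snap("wrist"); P=cloud(c); print(c["T_tool_cam"][:3,3],c["obs"]["position"].round(4),yaw(c["obs"])); inhand(c,P,(-22,-13))
    layers(P,(370,500),(-430,-290),[(33,40)])
```

```text
[-0.14330952  0.00016575 -0.08301885] [ 0.3889 -0.4133  0.1654] -33.98605853868264
lid top tool x [-16.9 -15.8 -14.6] rect [-0.1  0.8 59.9 60.5  0.1] circ ((0.24798965454101562, 0.8426113128662109), 41.604339599609375) box [  203   236   151   124 16778]
slope y,z [ 2.0000e-03 -1.0000e-03 -1.5765e+01]
33 2543 rect [ 431.  -353.7   60.    60.1  -33.3] z 36.6 circ [ 431.2 -353.9] 41.8
[-0.14330952  0.00016588 -0.08301882] [ 0.389  -0.4132  0.1655] -33.986596384629834
lid top tool x [-16.9 -15.8 -14.6] rect [ 0.   0.7 59.8 60.3 -0. ] circ ((0.19421100616455078, 0.7923259735107422), 41.54705047607422) box [  203   236   151   124 16792]
slope y,z [ 1.0000e-03 -2.0000e-03 -1.5762e+01]
33 2491 rect [ 431.  -353.7   60.1   60.2  -33.3] z 36.6 circ [ 431.  -353.5] 41.4
[-0.14330962  0.00016574 -0.08301878] [ 0.389  -0.4133  0.1655] -33.99749371756672
lid top tool x [-16.9 -15.8 -14.6] rect [-0.1  0.5 59.9 60.3 -0. ] circ ((0.12630663812160492, 0.5147537589073181), 41.29871368408203) box [  203   236   151   124 16800]
slope y,z [ 2.0000e-03 -2.0000e-03 -1.5776e+01]
33 2503 rect [ 431.1 -353.7   60.    60.3   56.7] z 36.6 circ [ 431.1 -353.9] 41.5
[-0.14330976  0.00016544 -0.08301874] [ 0.389  -0.4134  0.1655] -34.017204755666505
lid top tool x [-16.9 -15.8 -14.6] rect [ 0.   0.5 59.9 60.1 -0.1] circ ((0.22523021697998047, 0.8337640762329102), 41.56535339355469) box [  203   236   151   124 17008]
slope y,z [ 1.0000e-03 -1.0000e-03 -1.5772e+01]
33 2531 rect [ 431.  -353.7   60.1   60.2   56.9] z 36.6 circ [ 431.1 -353.8] 41.5
```

The calibration offset depends on arm pose, so I'll take lid-in-hand and box from the same image and use the difference.

```bash
python3 -c "
from h import *
go(431.4,-353.15,60,-33.3)"
```

```text
clock 22.30 pos [ 389.  -413.6  165.5] yaw -34.04 turn -0.0129 rad, then shift [105.6   2.3 -73.7]  tilt 0.04 grip 59.0 F [-0.3 -0.8  0.5] j7 0.45
```

```bash
python3 -m handwheel '0 2.2 -15 -0.013 0 0 55; 10 0 -25 0 0 0 55; 25 0 -22 0 0 0 55; 30 0 -11.5 0 0 0 55; 25 0 0 0 0 0 55; 15.6 0 0 0 0 0 55; 0 0 0 0 0 0 55; 0 0 0 0 0 0 55'
python3 - <<'E'
from h import *
go(431.4,-353.15,34.5,-33.3)
c=snap("wrist","w14"); P=cloud(c); inhand(c,P,(-22,-13))
E
```

```text
clock: 23.1
position: [0.431, -0.3547, 0.0606]
ee_rot: [0.623, 0.335, -0.623, 0.335]
ft_force: [0.7, -0.5, 0.3]
grip_width: 0.69
clock 23.10 pos [ 431.  -354.7   60.6] yaw -33.41 turn -0.0020 rad, then shift [26.1 -0.6 -1.5]  tilt 0.03 grip 59.0 F [ 0.7 -0.5  0.3] j7 0.41
lid top tool x [-16.9 -15.8 -14.6] rect [ 0.1  0.6 59.6 60.5  0.1] circ ((0.13773213326931, 0.2490011751651764), 41.21158218383789) box [  203   236   151   124 16784]
slope y,z [ 1.0000e-03 -2.0000e-03 -1.5793e+01]
```

View pics/w14.png

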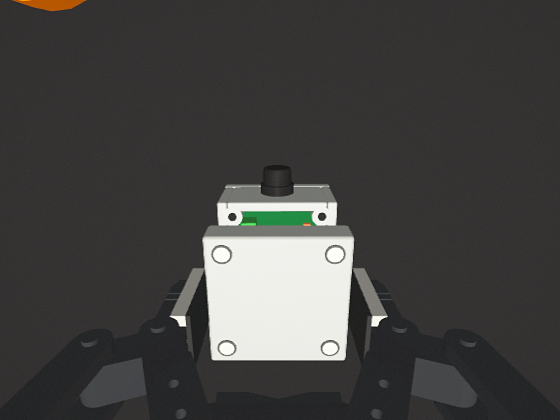

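```bash
python3 -m handwheel '0 0 0 0 0 0 55; 0 0 0 0 0 0 55'
python3 - <<'E'
from h import *
go(431.4,-353.15,34.5,-33.3)
E
```

```text
clock: 23.35
position: [0.4312, -0.3547, 0.0607]
ee_rot: [0.623, 0.335, -0.622, 0.336]
ft_force: [-0.2, -0.6, -1.5]
grip_width: 0.695
clock 23.35 pos [ 431.2 -354.7   60.7] yaw -33.41 turn -0.0020 rad, then shift [26.2 -0.8 -1.4]  tilt 0.08 grip 59.3 F [-0.2 -0.6 -1.5] j7 0.41
```

```bash
python3 -m handwheel '0 -0.7 -1.4 -0.002 0 0 55; 10 0 0 0 0 0 55; 6 0 0 0 0 0 55; 0 0 0 0 0 0 55; 0 0 0 0 0 0 55'
python3 - <<'E'
from h import *
go(431.4,-353.15,34.5,-33.3)
E
```

```text
clock: 23.85
position: [0.4307, -0.3528, 0.0435]
ee_rot: [-0.622, -0.336, 0.623, -0.336]
ft_force: [0.9, -0.4, -0.8]
grip_width: 0.688
clock 23.85 pos [ 430.7 -352.8   43.5] yaw -33.30 turn -0.0000 rad, then shift [ 9.   0.8 -0.1]  tilt 0.05 grip 58.7 F [ 0.9 -0.4 -0.8] j7 0.42
```

```bash
python3 -m handwheel '3 0.4 0 0 0 0 55; 3 0 0 0 0 0 55; 2 0 0 0 0 0 55; 1 0 0 0 0 0 55; 0 0 0 0 0 0 55; 0 0 0 0 0 0 55'
python3 - <<'E'
from h import *
go(431.4,-353.15,34.5,-33.3)
E
```

```text
clock: 24.45
position: [0.4313, -0.3531, 0.0349]
ee_rot: [0.622, 0.336, -0.622, 0.336]
ft_force: [0.7, 0.3, -0.8]
grip_width: 0.688
clock 24.45 pos [ 431.3 -353.1   34.9] yaw -33.29 turn 0.0001 rad, then shift [0.4 0.1 0. ]  tilt 0.00 grip 58.8 F [ 0.7  0.3 -0.8] j7 0.43
```

No contact yet, so I'll go down a bit further to touch, then release.

```bash
python3 -m handwheel '0.7 0 0 0 0 0 55; 0 0 0 0 0 0 55'
python3 -m handwheel '0.4 0 0 0 0 0 55; 0 0 0 0 0 0 55; 0 0 0 0 0 0 62; 0 0 0 0 0 0 68; 0 0 0 0 0 0 73; 0 0 0 0 0 0 73; -15 0 0 0 0 0 73; -35 0 0 0 0 0 73'
python3 -m handwheel '-40 0 5 0 0 0 73; -35 0 20 0 0 0 73; 0 0 35 0 0 0 73; 0 0 20 0 0 0 73; 0 0 0 0 0 0 73; 0 0 0 0 0 0 73'
cat >> h.py <<'E'
def multi(xr,yr,bands,n=3,save=None):
    for i in range(n):
        c=snap("wrist",save if i==0 else None); P=cloud(c); layers(P,xr,yr,bands)
    return c,P
E
python3 - <<'E'
from h import *
go(431.4,-353.15,34.5,-33.3)
multi((370,500),(-430,-290),[(46,56),(20,28)],2,"w15")
E
```

```text
clock: 24.65
position: [0.4314, -0.3531, 0.0348]
ee_rot: [0.622, 0.336, -0.622, 0.336]
ft_force: [-2.5, 2.9, 9.9]
grip_width: 0.691
clock: 25.45
position: [0.43, -0.3521, 0.0831]
ee_rot: [-0.621, -0.337, 0.623, -0.335]
ft_force: [0.6, 1.0, 1.0]
grip_width: 0.854
clock: 26.05
position: [0.3874, -0.4199, 0.1593]
ee_rot: [0.623, 0.335, -0.622, 0.336]
ft_force: [0.7, 0.3, -0.8]
grip_width: 0.855
clock 26.05 pos [ 387.4 -419.9  159.3] yaw -33.35 turn -0.0008 rad, then shift [ 1.249e+02  1.000e-01 -7.990e+01]  tilt 0.02 grip 73.0 F [ 0.7  0.3 -0.8] j7 0.48
46 8128 rect [ 431.  -353.7   60.1   60.1  -33.1] z 50.7 circ [ 430.9 -353.7] 41.3
20 538 rect [ 431.  -353.5   16.7   87.4  -33.6] z 24.3 circ [ 431.  -353.5] 43.9
46 8047 rect [ 430.9 -353.8   59.4   60.1   56.7] z 50.8 circ [ 430.8 -353.9] 41.6
20 559 rect [ 431.7 -354.    16.8   87.5  -32.1] z 24.4 circ [ 430.7 -353.3] 44.0
```

View pics/w15.png

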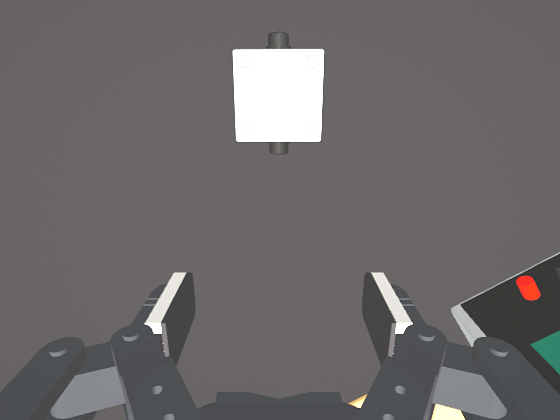

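The square lid is seated: its centre is (431.0,-353.7), the same as the box, and its top is at 50.7 mm. Medium lid next.

```bash
python3 -m handwheel '0 -8 -20 0 0 0 73; 0 -14 -38 0 0 0 73; 0 -14 -38 0 0 0 73; 0 -14 -38 0 0 0 73; 0 -14 -38 0 0 0 73; 0 -14 -38 0 0 0 73; 0 -14 -38 0 0 0 73; 0 -14 -38 0 0 0 73'
python3 -m handwheel '0 -14 -38 0 0 0 73; 0 -14 -38 0 0 0 73; 0 -20 -36 0 0 0 73; 0 -28 -30 0 0 0 73; 0 -28 -30 0 0 0 73; 0 -28 -30 0 0 0 73; 0 -28 -30 0 0 0 73; 0 -28 -30 0 0 0 73'
python3 -c "
from h import *
go(424,335,165)"
```

```text
clock: 26.95
position: [0.4561, -0.1197, 0.159]
ee_rot: [0.622, 0.337, -0.622, 0.336]
ft_force: [0.8, 1.2, 0.0]
grip_width: 0.855
clock: 27.75
position: [0.4414, 0.2022, 0.159]
ee_rot: [0.622, 0.337, -0.622, 0.336]
ft_force: [1.8, -0.2, 0.2]
grip_width: 0.853
clock 27.75 pos [441.4 202.2 159. ] yaw -33.19 turn -0.0000 rad, then shift [  -5.9  -87.2 -101.6]  tilt 0.04 grip 72.8 F [ 1.8 -0.2  0.2] j7 -1.04
```

```bash
python3 -m handwheel '-3 -27 -30 0 0 0 73; -3 -27 -30 0 0 0 73; 0 -22 -28 0 0 0 73; 0 -11 -14 0 0 0 73; 0 0 0 -0.143 0 0 73; 0 0 0 -0.143 0 0 73; 0 0 0 -0.143 0 0 73; 0 0 0 -0.143 0 0 73'
python3 -m handwheel '0 0 0 0 0 0 73; 0 0 0 0 0 0 73; 0 0 0 0 0 0 73'
python3 - <<'E'
from h import *
c,P=multi((340,510),(225,465),[(14,22),(32,40)],2,"w16")
go(423.5,351.3,19.5,-0.5)
E
```

```text
clock: 28.55
position: [0.4254, 0.3324, 0.1648]
ee_rot: [-0.501, -0.499, 0.501, -0.499]
ft_force: [0.3, 0.4, 0.5]
grip_width: 0.855
clock: 28.85
position: [0.4256, 0.3325, 0.1649]
ee_rot: [-0.503, -0.497, 0.503, -0.497]
ft_force: [-0.1, 0.6, -0.0]
grip_width: 0.854
14 3248 rect [425.1 348.3  60.  145.   -2.5] z 18.7 circ [424.8 348.4] 77.7
32 9458 rect [ 4.240e+02  3.513e+02  6.020e+01  9.990e+01 -4.000e-01] z 36.7 circ [423.8 351.5] 57.4
14 3254 rect [424.9 348.4  60.  144.8  -2.3] z 18.6 circ [425.  348.5] 77.8
32 9441 rect [424.  351.4  60.2  99.6  -0.5] z 36.6 circ [423.7 351.3] 57.4
clock 28.95 pos [425.6 332.6 164.8] yaw -0.62 turn -0.0022 rad, then shift [145.3  -2.3 -18.7]  tilt 0.00 grip 73.0 F [-0.1  0.1  0.1] j7 -0.65
```

View pics/w16.png

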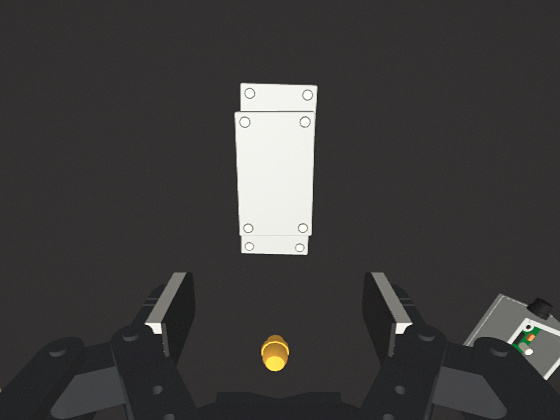

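```bash
python3 -m handwheel '10 -2.3 -18.7 -0.002 0 0 73; 30 0 0 0 0 0 73; 35 0 0 0 0 0 73; 30 0 0 0 0 0 73; 20 0 0 0 0 0 73; 12 0 0 0 0 0 73; 8 0 0 0 0 0 73; 0 0 0 0 0 0 73'
python3 -m handwheel '0 0 0 0 0 0 66; 0 0 0 0 0 0 60; 0 0 0 0 0 0 55; 0 0 0 0 0 0 55; 0 0 0 0 0 0 55; 0 0 0 0 0 0 55' 30
python3 - <<'E'
from h import *
go(423.5,351.3,19.5,-.5)
c=snap("wrist","w17"); P=cloud(c); inhand(c,P,(-22,-13))
E
```

```text
clock: 29.75
position: [0.4234, 0.3512, 0.0195]
ee_rot: [-0.502, -0.498, 0.502, -0.498]
ft_force: [-0.2, 0.0, 0.1]
grip_width: 0.852
clock: 30.35
position: [0.424, 0.3519, 0.0211]
ee_rot: [0.502, 0.498, -0.501, 0.498]
ft_force: [-1.1, -0.4, 5.7]
grip_width: 0.696
clock 30.35 pos [424.  351.9  21.1] yaw -0.41 turn 0.0017 rad, then shift [ 1.6 -0.5  0.6]  tilt 0.10 grip 59.4 F [-1.1 -0.4  5.7] j7 -0.56
lid top tool x [-16.7 -15.5 -14.3] rect [  0.6   0.7  59.9 100.2   0. ] circ ((0.6219320297241211, 0.5039729475975037), 57.21077346801758) box [  200   186   158   209 28715]
slope y,z [ 1.0000e-03 -1.0000e-03 -1.5523e+01]
```

View pics/w17.png

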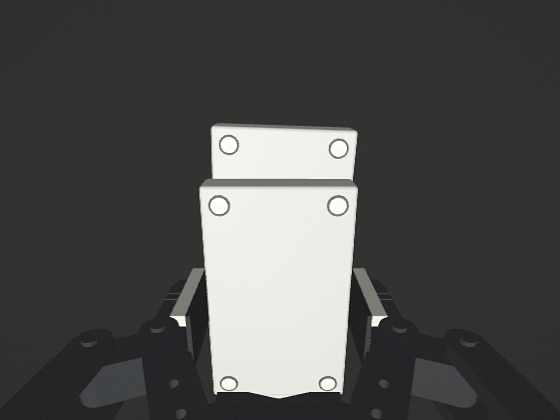

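```bash
python3 -m handwheel '-8 0 0 0 0 0 55; -20 0 0 0 0 0 55; -35 0 0 0 0 0 55; -40 0 0 0.136 0 0 55; -40 0 0 0.136 0 0 55; -22 0 0 0.136 0 0 55; 0 18 10 0 0 0 55; 0 36 20 0 0 0 55'
python3 -m handwheel '0 36 20 0 0 0 55; 0 36 20 0 0 0 55; 0 36 20 0 0 0 55; 0 36 20 0 0 0 55; 0 36 20 0 0 0 55; 0 30 20 0 0 0 55; 0 22 14 0 0 0 55; 0 0 0 0 0 0 55'
python3 - <<'E'
from h import *
go(620,87,185,-23.7)
c=snap("wrist","w18"); P=cloud(c); inhand(c,P,(-22,-13))
layers(P,(580,740),(90,240),[(36,44)])
E
```

```text
clock: 31.2
position: [0.4598, 0.3048, 0.1863]
ee_rot: [0.592, 0.389, -0.59, 0.387]
ft_force: [0.9, 0.0, -0.6]
grip_width: 0.696
clock: 32.0
position: [0.6205, 0.0809, 0.1858]
ee_rot: [0.594, 0.384, -0.593, 0.385]
ft_force: [-0.1, -0.2, -1.2]
grip_width: 0.69
clock 32.00 pos [620.5  80.9 185.8] yaw -24.13 turn -0.0075 rad, then shift [ 0.7 -2.9 -5.4]  tilt 0.14 grip 58.9 F [-0.1 -0.2 -1.2] j7 -0.38
lid top tool x [-16.6 -15.4 -14.3] rect [  0.2   1.   59.9 101.    0. ] circ ((0.3555574417114258, 1.3985633850097656), 58.16721725463867) box [  200   186   158   209 28699]
slope y,z [ 2.0000e-03 -0.0000e+00 -1.5426e+01]
36 3207 rect [652.4 164.2  60.2  99.3 -23.9] z 40.7 circ [652.4 164.2] 57.5
```

View pics/w18.png

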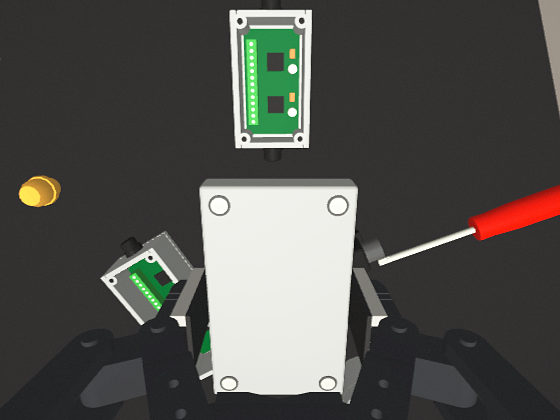

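```bash
cat >> h.py <<'E'
def rel(box_xr,box_yr,band,hl,n=4,lid=(-22,-13)):
    """lid-in-hand (front edge + hl along tool z; y from rect) vs box, averaged"""
    out=[]
    for i in range(n):
        c=snap("wrist"); P=cloud(c); o=c["obs"]; M=R.from_quat(o["ee_rot"]).as_matrix(); T=(P-o["position"])@M*1000
        m=(T[...,0]>lid[0])&(T[...,0]<lid[1])&(abs(T[...,1])<40)&(c["color"].min(-1)>150)
        k,l,st,_=cv2.connectedComponentsWithStats(m.astype(np.uint8)); s=T[l==1+np.argmax(st[1:,4])]
        r=rect(s[:,1:]/1000); core=s[abs(s[:,1]-r[0])<20]
        # front edge: per-column min z
        cols=np.round(core[:,1]).astype(int); zf=np.median([core[cols==q,2].min() for q in np.unique(cols) if (cols==q).sum()>5])
        X=P*1000
        b=(X[...,2]>band[0])&(X[...,2]<band[1])&(X[...,0]>box_xr[0])&(X[...,0]<box_xr[1])&(X[...,1]>box_yr[0])&(X[...,1]<box_yr[1])
        b=cv2.morphologyEx(b.astype(np.uint8),cv2.MORPH_OPEN,np.ones((3,3)))>0
        B=rect(P[b][:,:2]); Bt=M.T@(np.array([B[0],B[1],40])-o["position"]*1000)
        out.append([r[0],r[1],zf+hl,r[3],Bt[1],Bt[2],B[2],B[3],(B[4]-yaw(o)+45)%90-45,-np.median(s[:,0])])
    a=np.array(out); print("lid y,z(rect),z(front),len | box tool y,z,w,h | dyaw deg | top height above TCP"); print(a.round(2)); print(a.mean(0).round(2))
E
python3 - <<'E'
from h import *
rel((580,740),(90,240),(36,44),50)
go(620,87,185,-23.7)
E
```

```text
lid y,z(rect),z(front),len | box tool y,z,w,h | dyaw deg | top height above TCP
[[ 2.4000e-01  1.0500e+00  7.6000e-01  1.0110e+02 -3.0100e+00 -8.7040e+01
   6.0120e+01  9.9720e+01  2.3000e-01  1.5420e+01]
 [ 1.5000e-01  7.3000e-01  7.4000e-01  1.0083e+02 -1.4600e+00 -8.5240e+01
   6.0160e+01  9.9390e+01  8.0000e-02  1.5430e+01]
 [ 2.5000e-01  7.4000e-01  7.6000e-01  1.0068e+02 -4.8000e-01 -8.4070e+01
   6.0180e+01  1.0047e+02 -4.0000e-02  1.5430e+01]
 [ 2.4000e-01  8.2000e-01  7.3000e-01  1.0076e+02  5.0000e-02 -8.3710e+01
   6.0170e+01  9.9810e+01 -3.0000e-02  1.5420e+01]]
[ 2.2000e-01  8.4000e-01  7.5000e-01  1.0084e+02 -1.2200e+00 -8.5020e+01
  6.0160e+01  9.9850e+01  6.0000e-02  1.5430e+01]
clock 32.25 pos [618.7  87.6 185. ] yaw -23.66 turn 0.0007 rad, then shift [ 0.   1.4 -0. ]  tilt 0.06 grip 58.8 F [-0.2  0.1 -1.2] j7 -0.39
```

```bash
python3 -m handwheel '0 0 0 0 0 0 55; 0 0 0 0 0 0 55'
python3 - <<'E'
from h import *
rel((580,740),(90,240),(36,44),50)
go(620,87,60)
E
```

```text
clock: 32.45
position: [0.6189, 0.0868, 0.1849]
ee_rot: [0.592, 0.387, -0.592, 0.387]
ft_force: [0.5, -0.9, -0.3]
grip_width: 0.687
lid y,z(rect),z(front),len | box tool y,z,w,h | dyaw deg | top height above TCP
[[ 2.6000e-01  8.2000e-01  7.8000e-01  1.0068e+02 -4.7000e-01 -8.4080e+01
   6.0110e+01  1.0041e+02 -3.0000e-02  1.5430e+01]
 [ 2.0000e-01  8.0000e-01  7.7000e-01  1.0056e+02 -6.0000e-01 -8.4520e+01
   6.0100e+01  9.9280e+01 -5.0000e-02  1.5420e+01]
 [ 2.5000e-01  8.3000e-01  7.4000e-01  1.0065e+02 -7.7000e-01 -8.4530e+01
   6.0170e+01  9.9320e+01 -0.0000e+00  1.5430e+01]
 [ 2.9000e-01  6.1000e-01  7.6000e-01  1.0039e+02 -9.1000e-01 -8.4780e+01
   6.0130e+01  9.9860e+01 -0.0000e+00  1.5420e+01]]
[ 2.5000e-01  7.6000e-01  7.6000e-01  1.0057e+02 -6.9000e-01 -8.4480e+01
  6.0130e+01  9.9720e+01 -2.0000e-02  1.5420e+01]
clock 32.65 pos [619.1  86.1 184.8] yaw -23.77 turn -0.0000 rad, then shift [124.8   0.5  -1.2]  tilt 0.01 grip 59.5 F [-0.  -0.6 -0.3] j7 -0.39
```

```bash
python3 -m handwheel '0 -0.9 -15 0 0 0 55; 10 0 -25 0 0 0 55; 25 0 -30 0 0 0 55; 35 0 -15.3 0 0 0 55; 30 0 0 0 0 0 55; 20 0 0 0 0 0 55; 5 0 0 0 0 0 55; 0 0 0 0 0 0 55'
python3 -m handwheel '0 0 0 0 0 0 55; 0 0 0 0 0 0 55'
python3 - <<'E'
from h import *
go(652.6,164.9,39,-23.75)
c=snap("wrist","w19")
E
```

```text
clock: 33.45
position: [0.6526, 0.165, 0.0593]
ee_rot: [-0.592, -0.387, 0.593, -0.386]
ft_force: [-0.0, -0.0, -0.9]
grip_width: 0.693
clock: 33.65
position: [0.6536, 0.1646, 0.0614]
ee_rot: [0.593, 0.386, -0.591, 0.386]
ft_force: [-0.1, -0.7, -0.6]
grip_width: 0.695
clock 33.65 pos [653.6 164.6  61.4] yaw -23.78 turn -0.0005 rad, then shift [22.4 -1.1  0.2]  tilt 0.13 grip 59.4 F [-0.1 -0.7 -0.6] j7 -0.43
```

View pics/w19.png

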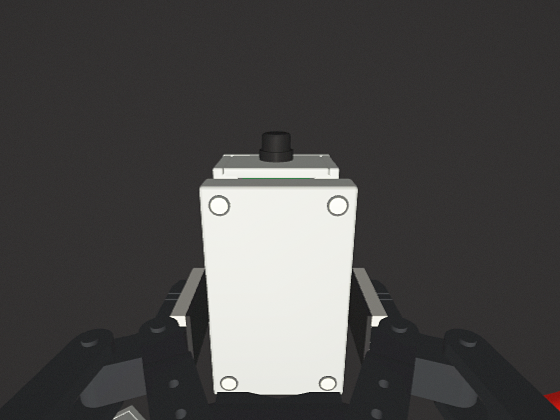

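```bash
python3 -m handwheel '6 -0.5 0 0 0 0 55; 6 0 0 0 0 0 55; 3 0 0 0 0 0 55; 0 0 0 0 0 0 55; 0 0 0 0 0 0 55'
python3 - <<'E'
from h import *
go(652.6,164.9,39,-23.75)
E
```

```text
clock: 34.2
position: [0.6523, 0.1645, 0.0447]
ee_rot: [-0.592, -0.386, 0.592, -0.386]
ft_force: [-0.3, -0.4, -1.5]
grip_width: 0.688
clock 34.20 pos [652.3 164.5  44.7] yaw -23.78 turn -0.0006 rad, then shift [ 5.7  0.1 -0.5]  tilt 0.01 grip 58.8 F [-0.3 -0.4 -1.5] j7 -0.42
```

```bash
python3 -m handwheel '2 0 -0.4 0 0 0 55; 2 0 0 0 0 0 55; 1 0 0 0 0 0 55; 0.7 0 0 0 0 0 55; 0 0 0 0 0 0 55; 0 0 0 0 0 0 55'
python3 - <<'E'
from h import *
go(652.6,164.9,39,-23.75)
E
```

```text
clock: 34.8
position: [0.6525, 0.1649, 0.0392]
ee_rot: [0.592, 0.386, -0.592, 0.386]
ft_force: [-2.1, 0.4, 0.8]
grip_width: 0.692
clock 34.80 pos [652.5 164.9  39.2] yaw -23.78 turn -0.0005 rad, then shift [ 0.2  0.1 -0.1]  tilt 0.01 grip 59.1 F [-2.1  0.4  0.8] j7 -0.42
```

```bash
python3 -m handwheel '0.5 0 0 0 0 0 55; 0 0 0 0 0 0 55'
python3 -m handwheel '0 0 0 0 0 0 62; 0 0 0 0 0 0 68; 0 0 0 0 0 0 73; 0 0 0 0 0 0 73; -15 0 0 0 0 0 73; -35 0 0 0 0 0 73; -40 0 10 0 0 0 73; -40 0 30 0 0 0 73'
python3 -m handwheel '0 0 35 0 0 0 73; 0 0 10 0 0 0 73; 0 0 0 0 0 0 73; 0 0 0 0 0 0 73; 0 0 0 0 0 0 73'
python3 - <<'E'
from h import *
go(652.6,164.9,39,-23.75)
multi((580,740),(90,240),[(50,60),(36,44),(20,28)],3,"w20")
E
```

```text
clock: 35.0
position: [0.6525, 0.1649, 0.0392]
ee_rot: [0.592, 0.386, -0.592, 0.386]
ft_force: [-3.2, -0.8, 5.4]
grip_width: 0.692
clock: 35.8
position: [0.6364, 0.1309, 0.1707]
ee_rot: [0.592, 0.388, -0.591, 0.387]
ft_force: [-0.1, -0.3, -0.3]
grip_width: 0.854
clock: 36.3
position: [0.6183, 0.0889, 0.1682]
ee_rot: [-0.592, -0.387, 0.592, -0.387]
ft_force: [-0.2, -0.8, -1.0]
grip_width: 0.853
clock 36.30 pos [618.3  88.9 168.2] yaw -23.66 turn 0.0016 rad, then shift [129.2   0.9 -83.4]  tilt 0.04 grip 72.8 F [-0.2 -0.8 -1. ] j7 -0.38
50 13264 rect [652.6 164.6  60.2  99.8 -23.7] z 54.7 circ [652.6 164.2] 57.3
20 344 rect [652.5 163.7  13.1 126.4 -23.6] z 24.1 circ [653.3 163.4] 63.4
50 13261 rect [652.5 164.3  60.2  99.5 -23.7] z 54.7 circ [652.8 164.3] 57.5
20 338 rect [652.2 163.7  13.4 126.3 -23.9] z 24.1 circ [653.7 163. ] 63.3
50 13318 rect [652.5 164.3  60.2 100.4 -23.7] z 54.7 circ [652.4 164.3] 57.6
20 312 rect [651.7 163.2  13.4 126.2 -23.5] z 24.1 circ [653.2 162.7] 63.2
```

View pics/w20.png

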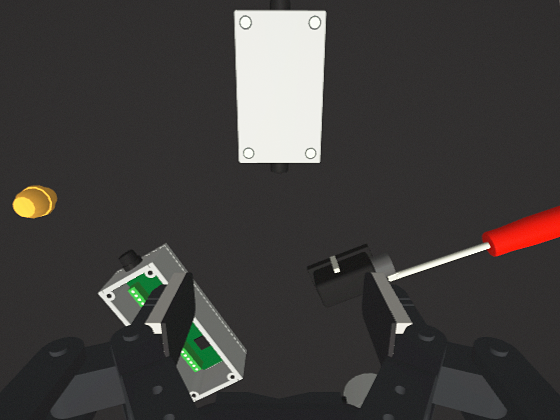

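```bash
python3 -m handwheel '0 -24 -12 0 0 0 73; 0 -37 -20 0 0 0 73; 0 -37 -20 0 0 0 73; 0 -37 -20 0 0 0 73; 0 -37 -20 0 0 0 73; 0 -37 -20 0 0 0 73; 0 -37 -20 0 0 0 73; 0 -31 -15 0 0 0 73'
python3 -m handwheel '0 0 0 -0.125 0 0 73; 0 0 0 -0.125 0 0 73; 0 0 0 -0.123 0 0 73; 0 0 0 0 0 0 73; 0 0 0 0 0 0 73; 0 0 0 0 0 0 73'
python3 - <<'E'
from h import *
c,P=multi((340,510),(225,465),[(14,22)],3,"w21")
go(424.3,348.4,3,-2.3)
E
```

```text
clock: 37.25
position: [0.4221, 0.3357, 0.1686]
ee_rot: [0.592, 0.387, -0.592, 0.387]
ft_force: [0.0, 0.7, 0.1]
grip_width: 0.853
clock: 37.85
position: [0.424, 0.3334, 0.1686]
ee_rot: [-0.511, -0.489, 0.511, -0.489]
ft_force: [-0.5, 0.1, -0.3]
grip_width: 0.859
14 11872 rect [424.9 348.6  60.2 144.4  -2.3] z 18.6 circ [425.  348.6] 77.6
14 11870 rect [425.  348.5  60.2 144.4  -2.3] z 18.6 circ [425.1 348.7] 77.6
14 11849 rect [424.9 348.4  60.1 144.7  -2.3] z 18.6 circ [424.8 348.5] 77.6
clock 38.00 pos [423.9 333.3 168.6] yaw -2.48 turn -0.0032 rad, then shift [165.6  -0.2 -15.1]  tilt 0.00 grip 73.1 F [ 0.1  0.3 -0.5] j7 -0.67
```

View pics/w21.png

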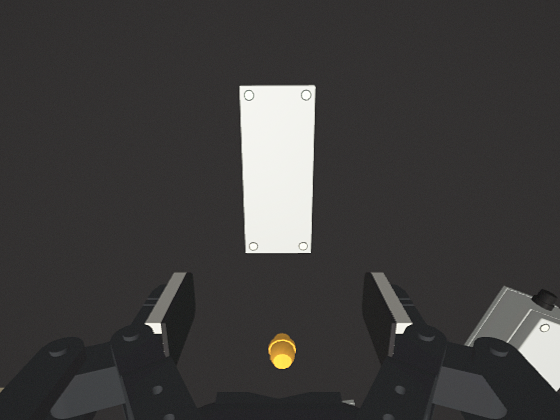

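```bash
python3 -m handwheel '15 -0.2 -15.1 -0.003 0 0 73; 35 0 0 0 0 0 73; 40 0 0 0 0 0 73; 35 0 0 0 0 0 73; 22 0 0 0 0 0 73; 12 0 0 0 0 0 73; 6 0 0 0 0 0 73; 0 0 0 0 0 0 73'
python3 - <<'E'
from h import *
go(424.3,348.4,3,-2.3)
E
```

```text
clock: 38.8
position: [0.4245, 0.3485, 0.0038]
ee_rot: [0.51, 0.49, -0.51, 0.49]
ft_force: [0.6, 0.2, -0.6]
grip_width: 0.856
clock 38.80 pos [424.5 348.5   3.8] yaw -2.25 turn 0.0008 rad, then shift [ 0.8 -0.2  0.2]  tilt 0.01 grip 73.1 F [ 0.6  0.2 -0.6] j7 -0.55
```

```bash
python3 -m handwheel '0 0 0 0 0 0 66; 0 0 0 0 0 0 60; 0 0 0 0 0 0 55; 0 0 0 0 0 0 55; 0 0 0 0 0 0 55; 0 0 0 0 0 0 55' 30
python3 -m handwheel '-8 0 0 0 0 0 55; -20 0 0 0 0 0 55; -35 0 0 0 0 0 55; -40 0 0 -0.08 0 0 55; -40 0 0 -0.08 0 0 55; -32 0 0 0 0 0 55; -12 0 0 0 0 0 55; 0 0 0 0 0 0 55'
python3 - <<'E'
from h import *
go(488,-77,190,6.9)
c=snap("wrist","w22"); P=cloud(c); inhand(c,P,(-22,-13))
E
```

```text
clock: 39.4
position: [0.4248, 0.3491, 0.005]
ee_rot: [0.51, 0.49, -0.509, 0.49]
ft_force: [-2.3, -0.4, 7.0]
grip_width: 0.692
clock: 40.2
position: [0.425, 0.3489, 0.1922]
ee_rot: [0.47, 0.529, -0.468, 0.529]
ft_force: [-0.2, 0.4, -2.5]
grip_width: 0.692
clock 40.20 pos [425.  348.9 192.2] yaw 6.91 turn 0.0002 rad, then shift [  1.1  11.4 430.4]  tilt 0.19 grip 59.1 F [-0.2  0.4 -2.5] j7 -0.54
lid top tool x [-14.7 -13.7 -13. ] rect [  0.9  -8.5  59.3 125.5  -0. ] circ ((1.0235490798950195, -10.202714920043945), 67.58737182617188) box [  197   125   164   273 31548]
slope y,z [ 1.0000e-03  1.0000e-03 -1.3695e+01]
```

View pics/w22.png

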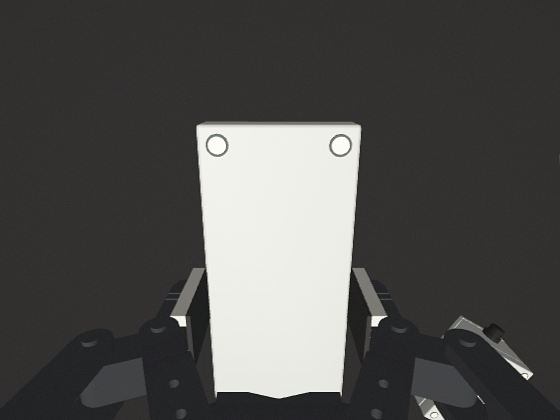

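```bash
python3 -m handwheel '0 2 20 0 0 0 55; 0 2 38 0 0 0 55; 0 2 44 0 0 0 55; 0 2 44 0 0 0 55; 0 1 44 0 0 0 55; 0 1 44 0 0 0 55; 0 1 44 0 0 0 55; 0 0 44 0 0 0 55'
python3 -m handwheel '0 0 40 0 0 0 55; 0 0 28 0 0 0 55; 0 0 14 0 0 0 55; 0 0 0 0 0 0 55; 0 0 0 0 0 0 55; 0 0 0 0 0 0 55; 0 0 0 0 0 0 55'
python3 - <<'E'
from h import *
go(485,-53,190,6.9)
c=snap("wrist","w23"); P=cloud(c); inhand(c,P,(-22,-10))
E
```

```text
clock: 41.05
position: [0.473, 0.0276, 0.189]
ee_rot: [0.468, 0.53, -0.47, 0.529]
ft_force: [1.1, 0.7, -1.3]
grip_width: 0.688
clock: 41.75
position: [0.4838, -0.0503, 0.1902]
ee_rot: [0.468, 0.53, -0.469, 0.53]
ft_force: [-1.0, -0.1, -2.4]
grip_width: 0.694
clock 41.75 pos [483.8 -50.3 190.2] yaw 7.03 turn 0.0022 rad, then shift [0.2 0.8 2.8]  tilt 0.04 grip 59.2 F [-1.  -0.1 -2.4] j7 0.18
lid top tool x [-14.8 -13.6 -12.4] rect [ 8.000e-01 -8.500e+00  6.000e+01  1.257e+02  1.000e-01] circ ((0.7294044494628906, -8.979087829589844), 68.62635040283203) box [  197   124   164   274 38174]
slope y,z [ 1.0000e-03  0.0000e+00 -1.3561e+01]
```

View pics/w23.png

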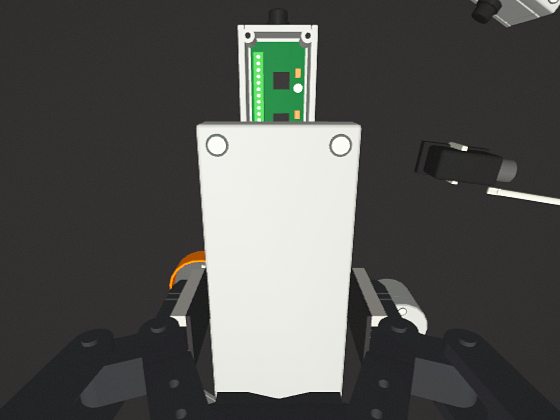

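Run:
```python
from h import *
def front(s,yc,half=18):
    s=s[abs(s[:,1]-yc)<half]; q=np.round(s[:,1]).astype(int)
    return np.median([s[q==k,2].min() for k in np.unique(q) if (q==k).sum()>2])
out=[]
for i in range(5):
    c=snap("wrist"); P=cloud(c); o=c["obs"]; M=R.from_quat(o["ee_rot"]).as_matrix(); T=(P-o["position"])@M*1000
    m=(T[...,0]>-22)&(T[...,0]<-10)&(abs(T[...,1])<40)&(c["color"].min(-1)>150)
    k,l,st,_=cv2.connectedComponentsWithStats(m.astype(np.uint8)); s=T[l==1+np.argmax(st[1:,4])]
    r=rect(s[:,1:]/1000); zl=front(s,r[0])
    b=(P[...,2]*1000>37)&(P[...,2]*1000<44)&(abs(T[...,1])<50)&(T[...,2]<-50)&(T[...,2]>-160)
    b=cv2.morphologyEx(b.astype(np.uint8),cv2.MORPH_OPEN,np.ones((3,3)))>0
    t=T[b]; B=cv2.minAreaRect(t[:,1:].astype(np.float32)); pts=cv2.boxPoints(B)
    zb=front(t,B[0][0]); 
    # y mid from full visible
    yl=[];  q=np.round(t[:,2]).astype(int)
    for k2 in np.unique(q):
        w=t[q==k2,1]
        if np.ptp(w)>58: yl.append((k2,(w.max()+w.min())/2,np.ptp(w)))
    yl=np.array(yl); A=np.polyfit(yl[:,0],yl[:,1],1)
    out.append([r[0],zl+72.5,r[2],B[0][0],B[1][0],B[1][1],B[2],zb+72.5,A[0]*57.3,np.polyval(A,zb+72.5),np.median(yl[:,2])])
print("lid y, z, w | B cy, w,h,ang | box centre z | slope deg | y at box centre | width")
a=np.array(out); print(a.round(2)); print(a.mean(0).round(2)); go(485,-53,60)
```

```text
lid y, z, w | B cy, w,h,ang | box centre z | slope deg | y at box centre | width
[[ 8.100e-01  1.360e+00  5.981e+01  1.300e-01  6.003e+01  6.987e+01
   2.800e-01 -5.680e+01 -2.200e-01 -2.000e-02  5.918e+01]
 [ 6.800e-01  1.370e+00  6.002e+01  5.000e-02  6.011e+01  7.050e+01
   2.400e-01 -5.750e+01 -2.100e-01 -8.000e-02  5.913e+01]
 [ 8.500e-01  1.350e+00  5.985e+01  4.000e-02  6.023e+01  7.059e+01
   2.200e-01 -5.755e+01 -1.900e-01 -1.600e-01  5.913e+01]
 [ 7.500e-01  1.340e+00  6.001e+01 -1.000e-01  6.007e+01  7.069e+01
   1.600e-01 -5.753e+01 -2.000e-01 -1.900e-01  5.910e+01]
 [ 9.100e-01  1.360e+00  5.987e+01 -7.000e-02  6.008e+01  7.048e+01
   1.500e-01 -5.755e+01 -2.300e-01 -2.200e-01  5.913e+01]]
[ 8.000e-01  1.360e+00  5.991e+01  1.000e-02  6.011e+01  7.042e+01
  2.100e-01 -5.739e+01 -2.100e-01 -1.300e-01  5.913e+01]
clock 42.05 pos [484.1 -51.1 190.6] yaw 6.95 turn -0.0000 rad, then shift [130.6   0.7   2. ]  tilt 0.01 grip 58.8 F [-0.1  0.7 -0.8] j7 0.18
```

```bash
python3 -m handwheel '0 -0.9 -15 0.003 0 0 55; 15 0 -25 0 0 0 55; 30 0 -18.9 0 0 0 55; 35 0 0 0 0 0 55; 30 0 0 0 0 0 55; 15 0 0 0 0 0 55; 3 0 0 0 0 0 55; 0 0 0 0 0 0 55'
python3 -m handwheel '0 0 0 0 0 0 55; 0 0 0 0 0 0 55'
python3 - <<'E'
from h import *
go(475.9,7.4,40.7,6.8)
c=snap("wrist","w24")
E
```

```text
clock: 42.85
position: [0.4763, 0.0069, 0.0627]
ee_rot: [0.469, 0.529, -0.47, 0.529]
ft_force: [-0.1, -0.5, -2.0]
grip_width: 0.69
clock: 43.05
position: [0.4769, 0.0073, 0.0635]
ee_rot: [0.47, 0.528, -0.469, 0.529]
ft_force: [0.1, -0.2, -1.0]
grip_width: 0.69
clock 43.05 pos [476.9   7.3  63.5] yaw 6.77 turn -0.0006 rad, then shift [22.8 -1.  -0.2]  tilt 0.11 grip 58.9 F [ 0.1 -0.2 -1. ] j7 0.23
```

View pics/w24.png

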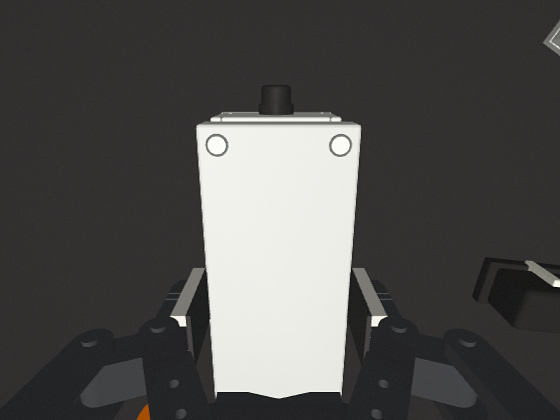

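```bash
python3 -m handwheel '6 -0.4 0 0 0 0 55; 6 0 0 0 0 0 55; 4 0 0 0 0 0 55; 0 0 0 0 0 0 55; 0 0 0 0 0 0 55'
python3 - <<'E'
from h import *
go(475.9,7.4,40.7,6.8)
E
```

```text
clock: 43.6
position: [0.4757, 0.0069, 0.0464]
ee_rot: [0.47, 0.529, -0.47, 0.529]
ft_force: [0.4, 0.4, -1.8]
grip_width: 0.688
clock 43.60 pos [475.7   6.9  46.4] yaw 6.75 turn -0.0009 rad, then shift [ 5.7  0.3 -0.5]  tilt 0.03 grip 58.8 F [ 0.4  0.4 -1.8] j7 0.26
```

```bash
python3 -m handwheel '2 0.1 -0.4 0 0 0 55; 2 0 0 0 0 0 55; 1 0 0 0 0 0 55; 0.6 0 0 0 0 0 55; 0 0 0 0 0 0 55; 0 0 0 0 0 0 55'
python3 - <<'E'
from h import *
go(475.9,7.4,40.7,6.8)
E
```

```text
clock: 44.2
position: [0.4758, 0.0075, 0.041]
ee_rot: [0.47, 0.529, -0.47, 0.529]
ft_force: [0.5, -0.2, 0.2]
grip_width: 0.693
clock 44.20 pos [475.8   7.5  41. ] yaw 6.76 turn -0.0006 rad, then shift [0.3 0.  0.1]  tilt 0.01 grip 59.2 F [ 0.5 -0.2  0.2] j7 0.27
```

```bash
python3 -m handwheel '0.6 0 0 0 0 0 55; 0 0 0 0 0 0 55'
python3 -m handwheel '0 0 0 0 0 0 62; 0 0 0 0 0 0 68; 0 0 0 0 0 0 73; 0 0 0 0 0 0 73; -15 0 0 0 0 0 73; -35 0 0 0 0 0 73; -40 0 10 0 0 0 73; -40 0 30 0 0 0 73'
python3 -m handwheel '-20 0 10 0 0 0 73; 0 0 0 0 0 0 73; 0 0 0 0 0 0 73; 0 0 0 0 0 0 73'
python3 - <<'E'
from h import *
go(475.9,7.4,41,6.8)
multi((400,550),(-95,110),[(50,60),(36,44),(20,28)],3,"w25")
E
```

```text
clock: 44.4
position: [0.4759, 0.0074, 0.0409]
ee_rot: [0.47, 0.529, -0.47, 0.528]
ft_force: [-5.1, 0.5, 11.6]
grip_width: 0.686
clock: 45.2
position: [0.4803, -0.0307, 0.1716]
ee_rot: [0.469, 0.53, -0.469, 0.529]
ft_force: [0.9, 0.8, 0.7]
grip_width: 0.849
clock: 45.6
position: [0.481, -0.0415, 0.1892]
ee_rot: [0.469, 0.529, -0.47, 0.528]
ft_force: [0.5, -0.8, -0.3]
grip_width: 0.858
clock 45.60 pos [481.  -41.5 189.2] yaw 6.82 turn 0.0004 rad, then shift [148.2   1.  -49.1]  tilt 0.10 grip 73.3 F [ 0.5 -0.8 -0.3] j7 0.15
50 14658 rect [476.9   6.7  60.2 144.9   6.7] z 54.7 circ [476.9   7. ] 77.8
20 226 rect [477.2   6.8  12.7 173.1   6.9] z 24.3 circ [475.6   6.6] 86.5
50 14647 rect [476.9   6.7  60.1 144.9   6.7] z 54.7 circ [476.6   6.6] 77.7
20 231 rect [467.   87.5  10.   13.5 -82.9] z 24.2 circ [467.4  87.4] 7.7
50 14645 rect [477.    6.6  60.1 144.9   6.7] z 54.7 circ [477.2   7.1] 77.4
20 231 rect [467.2  87.3   9.8  13.5 -85.3] z 24.3 circ [467.2  86.8] 7.7
```

View pics/w25.png

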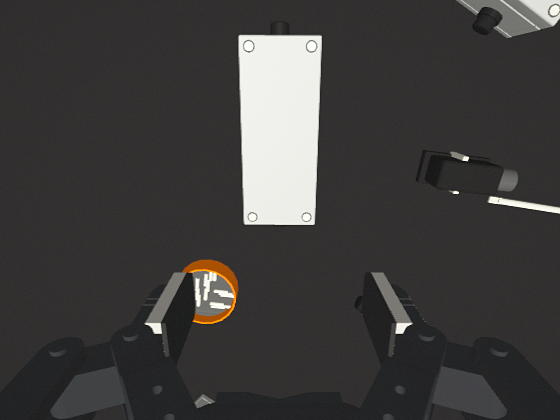

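All the lids are on. For the final check I'll retreat and compare the top view with the first one.

```bash
python3 -m handwheel '-30 0 -30 0 0 0 73; -30 0 -40 0 0 0 73; 0 0 -45 0 0 0 73; 0 0 -45 0 0 0 73; 0 0 -45 0 0 0 73; 0 0 -45 0 0 0 73; 0 0 -45 0 0 0 73; 0 0 -45 0 0 0 73'
python3 - <<'E'
from h import *
c=snap("top","t3"); P=cloud(c); P0=cloud(dict(np.load("top0.npz")))
for n,xr,yr,b0,b1 in [("long",(430,530),(-75,85),(33,45),(48,60)),("med",(590,710),(100,230),(33,45),(48,60)),("sq",(380,480),(-405,-305),(30,41),(44,56)),("round",(570,660),(-215,-125),(30,41),(44,56))]:
    print(n); layers(P0,xr,yr,[b0]); layers(P,xr,yr,[b1])
c=snap("scene","s3"); go(480,300,200)
E
```

```text
clock: 46.55
position: [0.4408, 0.2974, 0.2496]
ee_rot: [0.469, 0.529, -0.47, 0.529]
ft_force: [0.2, -0.1, 1.4]
grip_width: 0.854
long
33 173 rect [475.9   3.9  59.6 144.9   7.1] z 40.3 circ [475.4   4.2] 77.4
48 1728 rect [475.7   4.1  60.1 144.8   6.6] z 54.3 circ [474.2   3.8] 76.2
med
33 172 rect [650.6 161.2  59.5 100.2 -23.7] z 40.1 circ [651.4 161.7] 56.1
48 1135 rect [651.  161.5  59.8 100.8 -23.9] z 54.2 circ [650.4 162.1] 56.4
sq
30 230 rect [ 429.6 -355.9   60.3   62.5  -35.1] z 36.0 circ [ 430.1 -355.7] 40.7
44 751 rect [ 429.7 -355.7   60.4   61.8  -33.9] z 50.5 circ [ 430.1 -354.7] 40.0
round
30 27 rect [ 609.7 -181.1   29.    53.    74. ] z 35.3 circ [ 612.9 -170.1] 26.5
44 439 rect [ 613.1 -169.2   51.3   52.7   43. ] z 50.5 circ [ 613.1 -169.4] 27.1
clock 46.65 pos [438.7 302.1 248.8] yaw 7.30 turn -0.0000 rad, then shift [48.7 40.8  7.3]  tilt 0.11 grip 73.1 F [-0.8 -0.5 -1.4] j7 -0.49
```

View pics/t3.png

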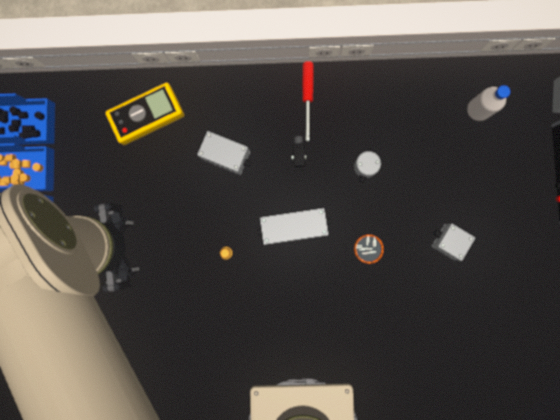

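View pics/s3.png

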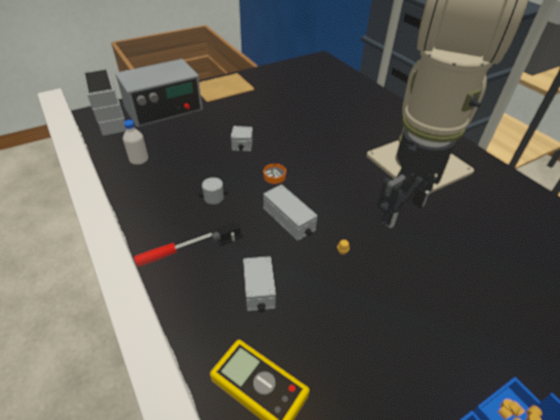

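In the top view all four lids sit on their boxes: (224,152), (295,227), (368,164) and (456,242). Each matches the original rim pose to within about 0.5 mm, and the gripper is clear. I'll hand in.

```bash
python3 -m handwheel '0 0 0 0 0 0 73; 0 0 0 0 0 0 73'; python3 -c "
from workcell import hand_in
print(hand_in())"
```

```text
clock: 46.85
position: [0.442, 0.2942, 0.25]
ee_rot: [0.47, 0.528, -0.47, 0.528]
ft_force: [0.6, -0.3, -0.5]
grip_width: 0.853
the job is handed in; nothing more can be done
None
```

All four lids are on their own enclosures, and I handed the job in at about 47 s of the 104 s allowed. I unstacked them in the order round, square, medium, long. The round lid first landed about 1.2 mm off-centre, so I regripped it and nudged it into line.

**Seating:** in the wrist-camera checks after placing, the lid tops measured 50.7 mm on the square and round enclosures and 54.7 mm on the long and medium ones. The expected heights are 50 and 54 mm. That camera reads about 0.6 mm high, so these agree with flush seating.

**Alignment:** the lid centres were within about 0.5 mm of their enclosures. The square and medium lids' yaw was within about 0.3° of the box rim. The long lid's yaw was within about 0.2° of its cable glands, because its full rim was not measured up close.

**Enclosures not moved:** the top camera, compared with its first picture, put the long, medium and square lids within 0.5 mm of the original rims. They had turned no more than about 1.2°, which is within its resolution.

**Weaker or disagreeing checks:**
- The round enclosure's first rim fit from above had too few points in the final comparison (27 pixels). A fuller early fit put it within 0.4 mm of the lid.
- The top and wrist cameras disagree by 2–3 mm in absolute position. I relied only on differences within one camera.

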